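Pack the blue-lidded food boxes into the fridge pan

TASK

Pack all four blue-lidded food boxes, the two long and the two short, into the empty steel pan so that they all fit at once, each standing upright with its base flat on the pan's floor, ready for the fridge. Keep the boxes upright and set them down rather than drop them. Leave the two green-lidded boxes where they stand.

Things in the scene. Friction and masses are not known exactly. Their poses are not given: they have to be found in the camera images.
- pan: Empty open steel pan, fixed on the counter. Origin: centre of its underside; x along its length, z up. Outer rim 265 x 162 mm, inside 241 (x) by 138 mm (y), straight walls, floor 2 mm thick, rim 67 mm high. Well arranged, the four boxes fit with about 8 mm to spare around each; badly arranged, the last does not go in. Lids of boxes on the floor stand 5 mm above the rim.
- long_1_mid (a point): Long food box, frosted white, blue lid (stays shut). 118 mm long (x), 70 wide (y), 96 high with its grip, 0.34 kg. Origin at its centre: underside 48 mm below, lid top 22 mm above. x along, y across the solid grip bar on the lid (44 x 12 x 26 mm high, lid's colour, to be pinched from above across its 12 mm). Starts upright on a shallow tray, 9 mm lip.
- long_2_mid (a point): Long food box, frosted white, blue lid (stays shut). 118 mm long (x), 70 wide (y), 96 high with its grip, 0.34 kg. Origin at its centre: underside 48 mm below, lid top 22 mm above. x along, y across the solid grip bar on the lid (44 x 12 x 26 mm high, lid's colour, to be pinched from above across its 12 mm). Starts upright on a shallow tray, 9 mm lip.
- short_1_mid (a point): Short food box, frosted white, blue lid (stays shut). 57 mm (x) by 70 (y), 96 high with its grip, 0.2 kg. Origin at its centre: underside 48 mm below, lid top 22 mm above. x along, y across the solid grip bar on the lid (44 x 12 x 26 mm high, lid's colour, to be pinched from above across its 12 mm). Starts upright on a shallow tray, 9 mm lip.
- short_2_mid (a point): Short food box, frosted white, blue lid (stays shut). 57 mm (x) by 70 (y), 96 high with its grip, 0.2 kg. Origin at its centre: underside 48 mm below, lid top 22 mm above. x along, y across the solid grip bar on the lid (44 x 12 x 26 mm high, lid's colour, to be pinched from above across its 12 mm). Starts upright on a shallow tray, 9 mm lip.
- long_green_mid (a point): Long food box, frosted white, green lid (stays shut). 118 mm long (x), 70 wide (y), 96 high with its grip, 0.34 kg. To be left alone. Origin at its centre: underside 48 mm below, lid top 22 mm above. x along, y across the solid grip bar on the lid (44 x 12 x 26 mm high, lid's colour, to be pinched from above across its 12 mm). Starts upright on a shallow tray, 9 mm lip.
- short_green_mid (a point): Short food box, frosted white, green lid (stays shut). 57 mm (x) by 70 (y), 96 high with its grip, 0.2 kg. To be left alone. Origin at its centre: underside 48 mm below, lid top 22 mm above. x along, y across the solid grip bar on the lid (44 x 12 x 26 mm high, lid's colour, to be pinched from above across its 12 mm). Starts upright on a shallow tray, 9 mm lip.
Things that resemble listed ones, but are neither listed nor needed, are in the scene too. What is shaped like the part that bears long_1_mid but orange, purple or red is not meant.

How it is judged:
At the end, for the whole second after the job is handed in: All four blue-lidded boxes are inside the pan, upright within 0.08 rad, each centre at the height of a box standing on the pan's floor within 5 mm, at rest; both green-lidded boxes are upright and within 25 mm of where they stood (x of long_1_mid in the frame of pan between -0.12 and 0.12 m and y of long_1_mid in the frame of pan between -0.069 and 0.069 m and z of long_1_mid in the frame of pan between 0.045 and 0.055 m and angle between each of long_1_mid, long_2_mid, short_1_mid, short_2_mid, long_green_mid, short_green_mid's own z axis and vertical below 0.08 rad and linear speed of each of long_1, long_2, short_1, short_2 below 0.02 m/s and x of long_2_mid in the frame of pan between -0.12 and 0.12 m and y of long_2_mid in the frame of pan between -0.069 and 0.069 m and z of long_2_mid in the frame of pan between 0.045 and 0.055 m and x of short_1_mid in the frame of pan between -0.12 and 0.12 m and y of short_1_mid in the frame of pan between -0.069 and 0.069 m and z of short_1_mid in the frame of pan between 0.045 and 0.055 m and x of short_2_mid in the frame of pan between -0.12 and 0.12 m and y of short_2_mid in the frame of pan between -0.069 and 0.069 m and z of short_2_mid in the frame of pan between 0.045 and 0.055 m and distance of each of long_green_mid, short_green_mid from where it was at the start of the episode below 0.025 m); the robot touches nothing.
It fails at once if a green-lidded box is shifted by more than 25 mm (distance of any of long_green_mid, short_green_mid from where it was at the start of the episode above 0.025 m).
It fails at once if a blue-lidded box is dropped or flung (moving faster than 0.5 m/s with nothing touching it, a free fall of about 13 mm) ((linear speed of long_1 above 0.5 m/s and contact force between long_1 and anything else below 0.05 N) or (linear speed of long_2 above 0.5 m/s and contact force between long_2 and anything else below 0.05 N) or (linear speed of short_1 above 0.5 m/s and contact force between short_1 and anything else below 0.05 N) or (linear speed of short_2 above 0.5 m/s and contact force between short_2 and anything else below 0.05 N)).
It fails at once if a box is tipped over (more than 40 degrees) (angle between any of long_1_mid, long_2_mid, short_1_mid, short_2_mid, long_green_mid, short_green_mid's own z axis and vertical above 0.7 rad).
It also fails if it takes over 128 s, if anything falls off the work surface, if the arm or the gripper's body presses on something with over 40 N, if the wrist force passes 120 N, or if a joint passes its speed limit or range.

ROBOT

A 7-joint arm with a two-finger parallel gripper is mounted at the origin on the work surface. World frame = base frame: x ahead of the robot, y to its left, z up, the work surface at z = 0. Lengths are in m, angles in rad, forces in N, time in s.
With the tool pointing down it reaches from about 0.4 to 0.85 m from the base axis. Payload 10.4 kg.
Tool frame: the origin (TCP) lies midway between the tips of the shut fingers; the grasp point (between the pads) lies 19 mm behind it; x points along the fingers, z is the direction in which the jaws open and shut, and the axes are right-handed (so a half turn about x gives the same grasp; the last joint's range is limited). The gripper opens to 87 mm and grips with 3 to 60 N. Pads are 19 mm wide; open, the fingers measure 117 mm over their backs; the gripper's body (75 mm by 190 mm) begins 51 mm behind the grasp point.
Start: joints at [-1.131, 0.332, -0.065, 1.46, 0.022, 1.35, -0.088], TCP at [0.279, 0.559, 0.223] pointing down, gripper open.
Joint ranges: [-2.6, 2.6], [-0.5, 2.12], [-1.47, 1.34], [0.16, 2.42], [-1.27, 4.41], [0.06, 2.06], [-2.6, 2.6]. Speed limits (rad/s): [2.22, 2.22, 2.79, 2.79, 3.14, 3.14, 3.14].

INTERFACE

Orientations are given as a unit quaternion [x, y, z, w].
In Python, from bench import read_state, camera, camera_params, close_job gives the robot as it stands.
- The arm moves only by the tool arm_command, never from a script. Its argument "targets" is a list of rows, each a list of 7 numbers: the closure in counts, from 0 (fully open) to 255 (shut), then the shift along the tool's x, y, z in mm, then the turn, a rotation vector about the tool's x, y, z in rad. A call has 1 to 10 rows; each row is the pose to reach, as a shift and turn from the pose commanded when the call began, along the tool's axes at that moment; what a row does not reach only later rows make up. A row lasts 1/10 s, in which the tool goes at most 50 mm and 8.59 degrees, less where a joint would pass 70% of its speed; a pose out of reach is approached as far as the arm can. A call with a gripper value outside its range is refused whole. The fingers move at their own pace and stop on an object; "newtons" is the grip in N (left out, the last holds). Time passes only in rows, so rows that repeat a pose let the fingers close. It gives the time, the measured TCP pose, the force and the opening at its end, in the units of the state.
- read_state(): the state, without advancing time (a new reading comes with each control period).
- camera(name): name is "side" or "top" or "wrist"; returns the picture (480x640x3 uint8, red, green, blue); there is no depth.
- camera_params(name): a dict with "intrinsics" (3x3 intrinsics, pixels), "xyz" and "orientation" of the camera in the world; the wrist camera has in their place "mount" (4x4, takes a point from camera to tool coordinates, whose origin is the TCP and whose axes are the tool frame's). Camera axes: x right, y down, z forward; pixel columns grow to the right and rows downward; lengths in m; the calibration is good to about 2 mm. A picture is of the moment at which its call begins: read the wrist's pose just before it. camera_params takes no time and is no camera call.
- close_job(): hands the job in, once; it reports no verdict.
The state is a dict: "time": time; "joint_positions": joint angles; "joint_vel": joint speeds; "joint_torque": joint torques, N m; "ee_pos": TCP position; "eef_rot": TCP orientation; "ft_force": force on the tool from outside, world axes, zero at the start; "torque": the same for the moment, N m; "width": finger opening in m.
Only numpy, scipy, OpenCV 4.12 (cv2) and the standard library are available. Lean on these libraries where they do the work, as an engineer would, in place of code of your own. Each camera call takes 0.05 s, during which the arm holds its last target.

## Working session

There is one attempt and no reset: what is moved stays moved. The work goes in short steps, Python scripts to look and compute and a tool call to move; the robot and the scene stay as the last step left them, time stands still between calls to the robot, and variables do not carry over. Pictures are saved under pics/ and viewed, and the job is handed in when it is done.

Besides the shell and the picture viewer there is one more tool, called as name(argument=value, ...) on one line, values as JSON. arm_command: Moves the arm, as the interface text tells. Its arguments: {"type":"object","properties":{"targets":{"type":"array"},"newtons":{"type":"number"}},"required":["targets"]}

```bash
ls; mkdir -p pics; python3 - <<'E'
from bench import *
import cv2
print(read_state())
for n in ("side","top","wrist"):
    print(n,camera_params(n))
    cv2.imwrite(f"pics/{n}0.png",camera(n)[:,:,::-1])
E
```

```text
pics
{'time': 0.0, 'joint_positions': array([-1.13060119,  0.33287451, -0.06468666,  1.46093828,  0.02161935,
        1.34990949, -0.08847592]), 'joint_vel': array([ 5.53221257e-05, -6.18458841e-04, -5.27258855e-04, -1.00116910e-03,
       -1.34123692e-04, -1.40404962e-04, -9.30234794e-05]), 'joint_torque': array([ 8.76369832e-04, -6.23266697e+01,  2.52487266e-02, -3.89883327e+01,
       -6.12802966e-02,  3.97888420e-02,  1.32743426e-04]), 'ee_pos': array([0.27887663, 0.55889709, 0.22175372]), 'eef_rot': array([-0.37230852,  0.60174892,  0.3717221 ,  0.60092203]), 'ft_force': array([-0.32792096,  1.12755126,  0.5716261 ]), 'torque': array([0.00963192, 0.0547513 , 0.03578012]), 'width': 0.08708946497378411}
side {'intrinsics': array([[464.03906323,   0.        , 316.00987657],
       [  0.        , 464.03906323, 234.31690497],
       [  0.        ,   0.        ,   1.        ]]), 'xyz': array([ 0.19527708, -0.49844729,  0.85051227]), 'orientation': array([ 0.92229283, -0.19340867,  0.07182412, -0.32681847])}
top {'intrinsics': array([[481.72709931,   0.        , 317.39575387],
       [  0.        , 481.72709931, 239.9287506 ],
       [  0.        ,   0.        ,   1.        ]]), 'xyz': array([0.31746979, 0.07741879, 1.00481024]), 'orientation': array([ 0.71572051, -0.69371501,  0.05778232, -0.05625698])}
wrist {'intrinsics': array([[370.59712372,   0.        , 317.02556361],
       [  0.        , 370.59712372, 233.71709214],
       [  0.        ,   0.        ,   1.        ]]), 'mount': array([[-4.79711828e-04, -2.87542899e-01,  9.57767639e-01,
        -1.63004357e-01],
       [ 2.46481230e-04, -9.57767754e-01, -2.87542811e-01,
         7.98395974e-02],
       [ 9.99999855e-01,  9.81340581e-05,  5.30326448e-04,
        -9.05642061e-04],
       [ 0.00000000e+00,  0.00000000e+00,  0.00000000e+00,
         1.00000000e+00]])}
```

View pics/top0.png

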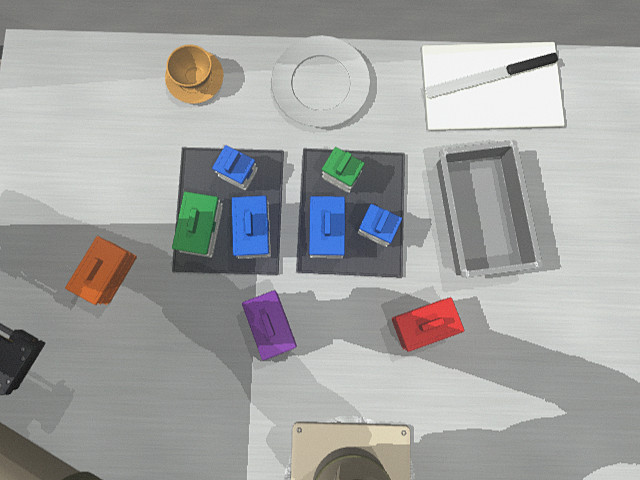

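View pics/side0.png

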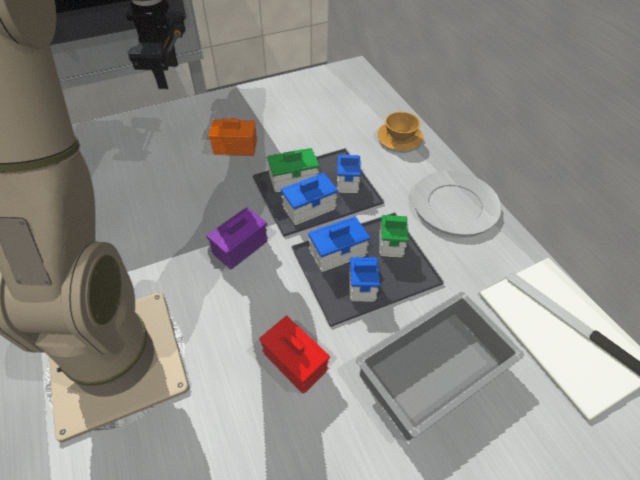

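View pics/wrist0.png

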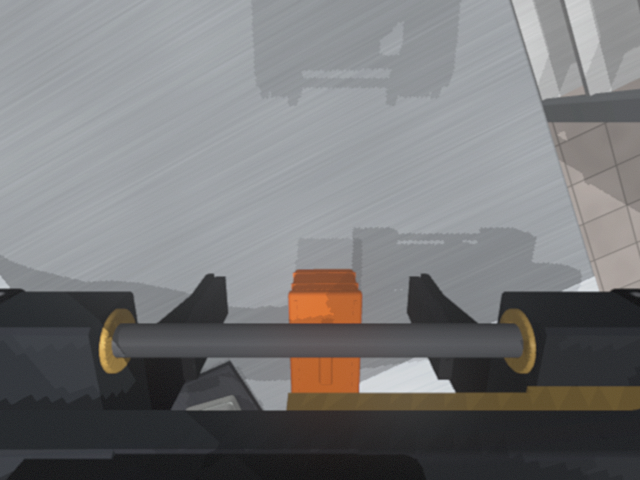

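The top view shows the four blue boxes on two trays (grips near (236,163), (250,225), (327,225), (381,223)), the pan at (488,208) and the green boxes at (200,222) and (343,166). I'll enlarge the view for measuring.

```bash
python3 - <<'E'
import cv2
a=cv2.imread('pics/top0.png')
cv2.imwrite('pics/t_l.png',cv2.resize(a[140:275,165:295],None,fx=6,fy=6,interpolation=cv2.INTER_CUBIC)[:600*2,:800][:, :])
for n,(r0,r1,c0,c1) in dict(A=(140,280,170,290),B=(140,280,295,415),P=(130,290,425,565)).items():
    f=600/max(r1-r0,c1-c0)
    c=cv2.resize(a[r0:r1,c0:c1],None,fx=f,fy=f,interpolation=cv2.INTER_CUBIC)
    for k in range(c0,c1,10):
        x=int((k-c0)*f);cv2.line(c,(x,0),(x,6),(0,0,255),1);cv2.putText(c,str(k),(x,16),0,.3,(0,0,255))
    for k in range(r0,r1,10):
        x=int((k-r0)*f);cv2.line(c,(0,x),(6,x),(0,0,255),1);cv2.putText(c,str(k),(8,x),0,.3,(0,0,255))
    cv2.imwrite(f'pics/crop{n}.png',c)
E
```

```text
(no output)
```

View pics/cropA.png

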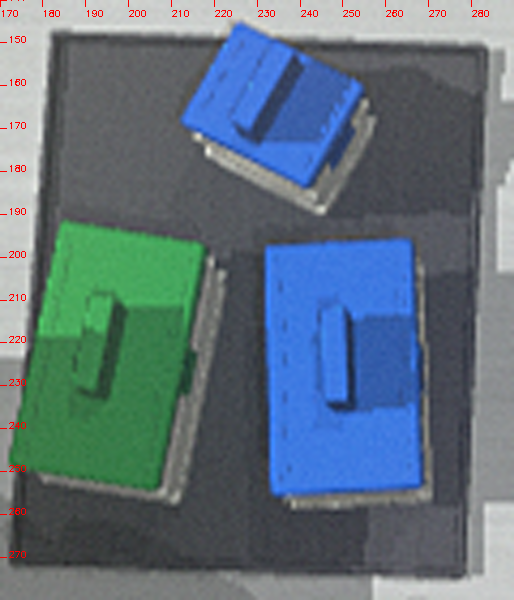

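View pics/cropB.png

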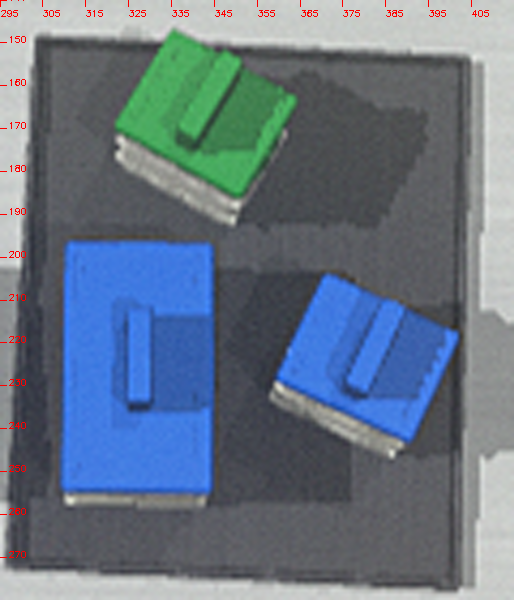

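View pics/cropP.png

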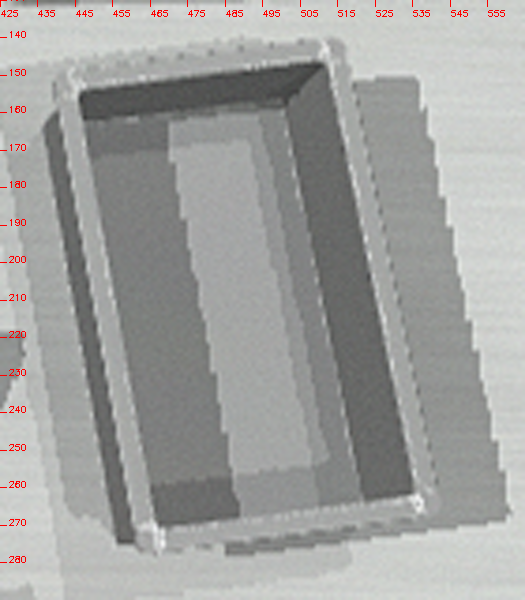

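```bash
python3 - <<'E'
import cv2
a=cv2.imread('pics/side0.png')
for n,(r0,r1,c0,c1) in dict(sA=(140,230,255,395),sB=(195,310,295,420),sP=(285,445,350,530)).items():
    f=min(800/(c1-c0),600/(r1-r0))
    c=cv2.resize(a[r0:r1,c0:c1],None,fx=f,fy=f,interpolation=cv2.INTER_CUBIC)
    print(n,f)
    for k in range(c0,c1,10):
        x=int((k-c0)*f);cv2.line(c,(x,0),(x,6),(0,0,255),1);cv2.putText(c,str(k),(x,16),0,.3,(0,0,255))
    for k in range(r0,r1,10):
        x=int((k-r0)*f);cv2.line(c,(0,x),(6,x),(0,0,255),1);cv2.putText(c,str(k),(8,x),0,.3,(0,0,255))
    cv2.imwrite(f'pics/crop{n}.png',c)
E
```

```text
sA 5.714285714285714
sB 5.217391304347826
sP 3.75
```

View pics/cropsA.png

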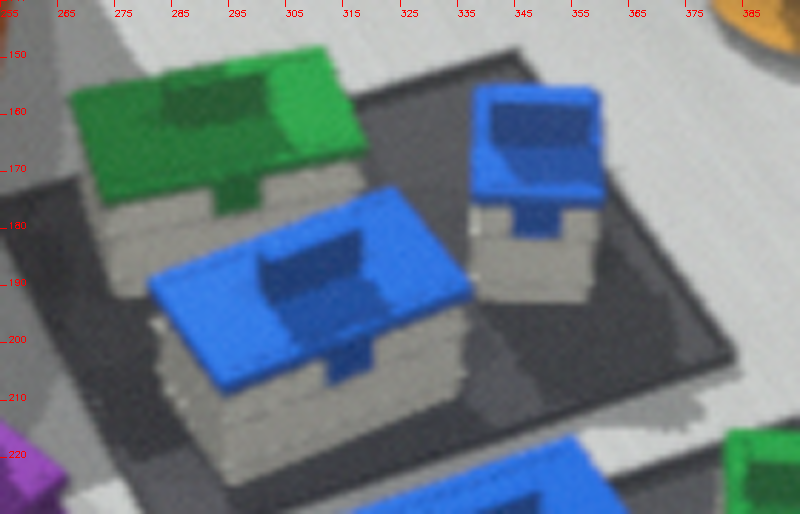

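View pics/cropsB.png

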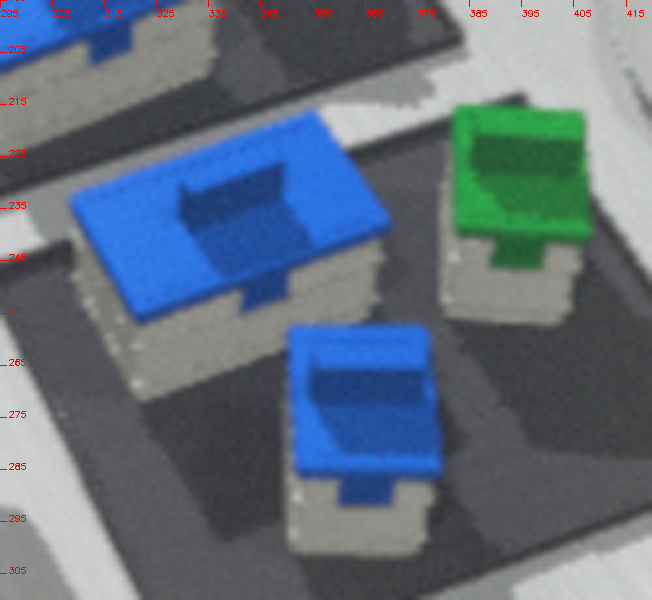

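View pics/cropsP.png

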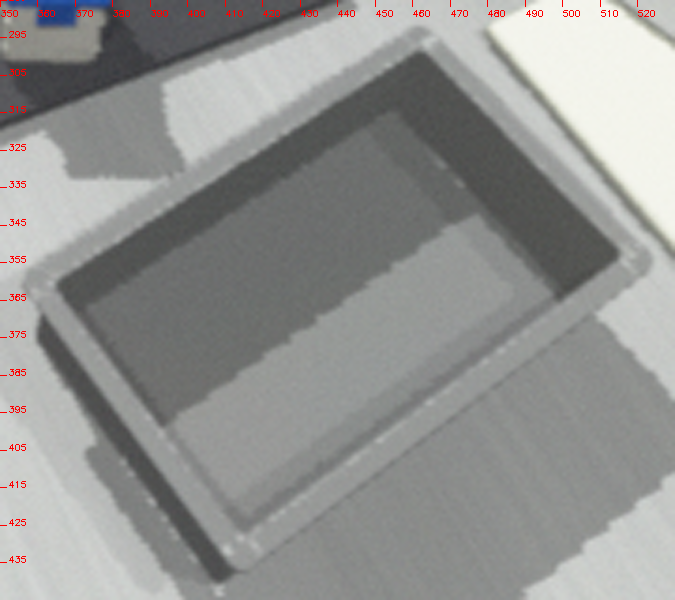

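```bash
cat > h.py <<'E'
import numpy as np
from bench import *
from scipy.spatial.transform import Rotation as R
from scipy.optimize import least_squares
def proj(p,n):
    c=camera_params(n)
    q=R.from_quat(c['orientation']).inv().apply(np.atleast_2d(p)-c['xyz'])
    k=c['intrinsics']
    return q[:,:2]/q[:,2:]*[k[0,0],k[1,1]]+[k[0,2],k[1,2]]
def rect(x,y,z,yaw,L,W):
    c=np.array([[1,1],[1,-1],[-1,-1],[-1,1]])*[L/2,W/2]
    return np.c_[c@np.array([[np.cos(yaw),np.sin(yaw)],[-np.sin(yaw),np.cos(yaw)]])+[x,y],np.full(4,z)]
def ray(uv,n,z):
    c=camera_params(n);k=c['intrinsics'];uv=np.atleast_2d(uv).astype(float)
    d=np.c_[(uv[:,0]-k[0,2])/k[0,0],(uv[:,1]-k[1,2])/k[1,1],np.ones(len(uv))]
    d=R.from_quat(c['orientation']).apply(d)
    return c['xyz']+d*((z-c['xyz'][2])/d[:,2])[:,None]
E
cat > fit.py <<'E'
from h import *
def im(o,f,pts): return np.array(o)+np.array(pts)/f
A=(170,140);B=(295,140);f=600/140
S={}
S['longA']=(im(A,f,[(265,246),(411,239),(423,486),(271,495)]),im((255,140),5.714,[(148,285),(392,187),(473,292),(226,388)]),.118,.07)
S['shortA']=(im(A,f,[(238,22),(364,88),(307,190),(183,127)]),im((255,140),5.714,[(473,87),(600,90),(604,193),(473,195)]),.07,.057)
S['longB']=(im(B,f,[(65,242),(213,243),(211,494),(62,493)]),im((295,195),5.217,[(72,197),(317,112),(390,220),(138,312)]),.118,.07)
S['shortB']=(im(B,f,[(328,273),(458,331),(404,440),(275,380)]),im((295,195),5.217,[(288,327),(427,326),(441,463),(296,464)]),.07,.057)
S['panin']=(im((425,130),3.75,[(78,92),(326,62),(416,498),(152,527)]),im((350,285),3.75,[(58,287),(425,52),(620,255),(243,530)]),.241,.138)
S['panout']=(im((425,130),3.75,[(55,72),(335,40),(430,508),(150,550)]),im((350,285),3.75,[(25,280),(420,28),(652,258),(243,570)]),.265,.162)
for n,(t,s,L,W) in S.items():
    z=.067 if 'pan' in n else .073
    pt=ray(t,'top',z);ps=ray(s,'side',z)
    for nm,p in(('top',pt),('side',ps)):
        e=[np.linalg.norm(p[i]-p[(i+1)%4])*1e3 for i in range(4)]
        print(n,nm,'c',p.mean(0)[:2].round(4),'edges',np.round(e,1),[np.degrees(np.arctan2(*(p[i]-p[(i+1)%4])[[1,0]])).round(1) for i in range(4)])
    # pt[0]=far-left(+x,+y)
    from itertools import permutations
    best=None
    for perm in [np.roll(np.arange(4),k) for k in range(4)]:
        # side order matched by nearest to top
        pass
    sidx=[np.argmin(np.linalg.norm(ps-p,axis=1)) for p in pt]
    s2=s[sidx]
    def r(v):
        x,y,zz,yaw,l,w=v
        P=rect(x,y,zz,yaw,l,w)
        return np.r_[(proj(P,'top')-t).ravel(),(proj(P,'side')-s2).ravel(),(l-L)*1e3*.3,(w-W)*1e3*.3]
    e=pt[0]-pt[3];y0=np.arctan2(e[1],e[0])
    o=least_squares(r,[pt[:,0].mean(),pt[:,1].mean(),z,y0,L,W])
    print('  FIT',o.x.round(4),'deg',np.degrees(o.x[3]).round(1),'rms',np.sqrt(np.mean(o.fun**2)).round(2))
E
python3 fit.py
```

```text
longA top c [0.4943 0.2114] edges [ 67.7 115.8  69.1 116.5] [np.float64(94.7), np.float64(5.5), np.float64(-84.8), np.float64(-175.3)]
longA side c [0.4944 0.2058] edges [116.4  69.8 112.9  66. ] [np.float64(-173.6), np.float64(93.9), np.float64(4.5), np.float64(-83.2)]
  FIT [0.4963 0.2124 0.0658 0.0908 0.1167 0.069 ] deg 5.2 rms 0.36
shortA top c [0.6167 0.2506] edges [68.3 55.7 66.1 56.8] [np.float64(63.5), np.float64(-25.5), np.float64(-115.6), np.float64(156.6)]
shortA side c [0.6186 0.2476] edges [55.7 65.2 55.5 68.3] [np.float64(154.6), np.float64(64.3), np.float64(-22.2), np.float64(-115.5)]
  FIT [ 0.6189  0.251   0.0695 -0.4391  0.0587  0.065 ] deg -25.2 rms 1.18
longB top c [0.4985 0.0594] edges [ 68.7 117.5  67.8 117.4] [np.float64(91.4), np.float64(0.8), np.float64(-88.6), np.float64(-178.8)]
longB side c [0.4998 0.0561] edges [114.6  64.9 114.6  65.1] [np.float64(-179.3), np.float64(90.7), np.float64(0.8), np.float64(-89.3)]
  FIT [0.5002 0.0592 0.0689 0.0169 0.117  0.0678] deg 1.0 rms 0.51
shortB top c [ 0.507  -0.0455] edges [65.5 57.2 64.9 56.4] [np.float64(67.1), np
[... 265 characters left out ...]
07
panin top c [ 0.5468 -0.2641] edges [137.  240.6 139.9 238.3] [np.float64(99.0), np.float64(9.3), np.float64(-82.0), np.float64(-171.4)]
panin side c [ 0.548  -0.2669] edges [239.  133.6 236.7 133. ] [np.float64(-170.9), np.float64(98.5), np.float64(9.0), np.float64(-80.5)]
  FIT [ 0.5487 -0.2656  0.0635  0.1562  0.2397  0.1363] deg 8.9 rms 0.68
panout top c [ 0.5485 -0.2638] edges [154.7 258.4 149.3 262.8] [np.float64(98.6), np.float64(9.1), np.float64(-79.7), np.float64(-169.7)]
panout side c [ 0.5474 -0.2667] edges [258.3 155.2 259.3 157. ] [np.float64(-170.7), np.float64(99.9), np.float64(9.7), np.float64(-80.5)]
  FIT [ 0.5497 -0.2654  0.0621  0.1679  0.2618  0.1562] deg 9.6 rms 0.79
```

```bash
cat >> h.py <<'E'
def tool():
    s=read_state(); return s['ee_pos'],R.from_quat(s['eef_rot'])
def yaw_rot(yz):
    # tool x down, tool z horizontal with world angle yz (deg)
    a=np.radians(yz); z=np.array([np.cos(a),np.sin(a),0]); x=np.array([0,0,-1.]); y=np.cross(z,x)
    return R.from_matrix(np.c_[x,y,z])
def go(p,yz=None):
    P,Q=tool()
    d=Q.inv().apply(np.array(p)-P)*1e3
    Rt=yaw_rot(yz) if yz is not None else Q
    rv=(Q.inv()*Rt).as_rotvec()
    print('at',P.round(4),'shift',d.round(1),'turn',rv.round(3),'dist',np.linalg.norm(d).round(),'deg',np.degrees(np.linalg.norm(rv)).round(1))
def wproj(p,P,Q):
    c=camera_params('wrist');M=np.linalg.inv(c['mount']);k=c['intrinsics']
    t=Q.inv().apply(np.atleast_2d(p)-P)
    q=t@M[:3,:3].T+M[:3,3]
    return q[:,:2]/q[:,2:]*[k[0,0],k[1,1]]+[k[0,2],k[1,2]]
def wray(uv,P,Q,z):
    c=camera_params('wrist');M=c['mount'];k=c['intrinsics'];uv=np.atleast_2d(uv).astype(float)
    d=np.c_[(uv[:,0]-k[0,2])/k[0,0],(uv[:,1]-k[1,2])/k[1,1],np.ones(len(uv))]
    d=Q.apply(d@M[:3,:3].T); o=Q.apply(M[:3,3])+P
    return o+d*((z-o[2])/d[:,2])[:,None]
E
python3 - <<'E'
from h import *
P,Q=tool()
print(Q.as_matrix().round(3)); print('yaw z',np.degrees(np.arctan2(*Q.as_matrix()[[1,0],2])))
print(wproj(P,P,Q),wproj(P+Q.apply([-.019,0,0]),P,Q))
# camera pos
M=camera_params('wrist')['mount']; print(P+Q.apply(M[:3,3]), Q.apply(M[:3,2]))
print(camera_params('top')['xyz'])
go([.56,.10,.25],None)
E
```

```text
[[-0.    -0.895  0.446]
 [-0.001  0.446  0.895]
 [-1.    -0.    -0.001]]
yaw z 63.48522217829039
[[318.69690754 294.96740966]] [[318.9069526  314.48060765]]
[0.20713006 0.59400486 0.38494325] [ 0.25714077 -0.12880807 -0.95775107]
[0.31746979 0.07741879 1.00481024]
at [0.2789 0.559  0.2219] shift [ -27.7 -456.4 -285.3] turn [0. 0. 0.] dist 539.0 deg 0.0
```

```bash
python3 - <<'E'
from h import *
go([.43,.13,.27],90)
E
```

```text
at [0.2789 0.559  0.2219] shift [ -47.7 -326.7 -316.5] turn [-0.463 -0.001 -0.   ] dist 457.0 deg 26.5
```

arm_command(targets=[[0,-48,-30,-28,-0.1,0,0],[0,-48,-80,-78,-0.2,0,0],[0,-48,-120,-116,-0.3,0,0],[0,-48,-160,-155,-0.463,0,0],[0,-48,-200,-194,-0.463,0,0],[0,-48,-240,-233,-0.463,0,0],[0,-48,-280,-272,-0.463,0,0],[0,-48,-327,-317,-0.463,0,0],[0,-48,-327,-317,-0.463,0,0],[0,-48,-327,-317,-0.463,0,0]], newtons=40)

```text
time: 1.15
ee_pos: [0.431, 0.1252, 0.2706]
eef_rot: [-0.499, 0.501, 0.499, 0.501]
ft_force: [0.6, 0.6, 0.1]
width: 0.0872
```

```bash
python3 - <<'E'
from h import *
import cv2
s=read_state();print(s)
cv2.imwrite('pics/w1.png',camera('wrist')[:,:,::-1])
E
```

```text
{'time': 1.15, 'joint_positions': array([-0.64892513, -0.09910734,  0.24687053,  1.8340633 ,  0.02478523,
        1.40335274,  1.15898434]), 'joint_vel': array([ 0.21457884,  0.00095623,  0.25734719, -0.00468498,  0.01200461,
       -0.00173134,  0.49179179]), 'joint_torque': array([ -0.96209653, -31.32076621,  -1.49217445, -38.82448196,
         0.14531855,   0.20802971,  -0.31144847]), 'ee_pos': array([0.43098282, 0.12524998, 0.27064981]), 'eef_rot': array([-0.49901097,  0.50103582,  0.49875094,  0.50119722]), 'ft_force': array([0.58696464, 0.62508503, 0.05027855]), 'torque': array([ 0.01758178,  0.01569149, -0.0462252 ]), 'width': 0.08717787006115658}
```

View pics/w1.png

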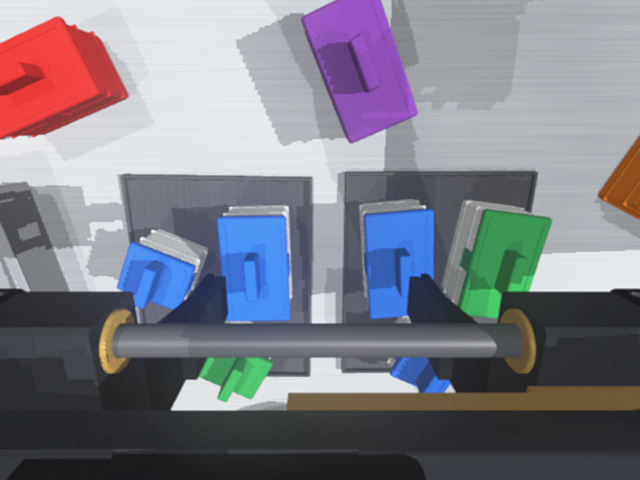

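The wrist view looks back toward the robot, with long B's bar at (251,277) and long A's at (404,270). Points about 100 mm below the TCP fall near the image centre, so I'll hover over long B and measure it there.

```bash
python3 - <<'E'
from h import *
go([.499,.059,.205],91)
E
```

```text
at [0.4319 0.1227 0.2707] shift [ 65.8 -67.5 -63.2] turn [-0.025 -0.001  0.001] dist 113.0 deg 1.4
```

arm_command(targets=[[0,22,-22,-21,-0.02,0,0],[0,44,-44,-42,-0.02,0,0],[0,66,-67,-66,-0.025,0,0],[0,66,-67,-66,-0.025,0,0],[0,66,-67,-66,-0.025,0,0],[0,66,-67,-66,-0.025,0,0]])

```text
time: 1.8
ee_pos: [0.497, 0.0647, 0.205]
eef_rot: [-0.506, 0.493, 0.507, 0.494]
ft_force: [-0.5, 0.6, 0.1]
width: 0.0869
```

```bash
cat > look.py <<'E'
from h import *
import cv2,sys
s=read_state();n=sys.argv[1]
print(s['time'],s['ee_pos'].round(4),'vel',np.abs(s['joint_vel']).max().round(3),'w',s['width'].round(4),'F',s['ft_force'].round(1))
im=camera('wrist')
np.save('pics/%s_p.npy'%n,np.r_[s['ee_pos'],s['eef_rot']])
cv2.imwrite('pics/%s.png'%n,im[:,:,::-1])
E
python3 look.py w2
```

```text
Traceback (most recent call last):
  File "look.py", line 4, in <module>
    print(s['time'],s['ee_pos'].round(4),'vel',np.abs(s['joint_vel']).max().round(3),'w',s['width'].round(4),'F',s['ft_force'].round(1))
                                                                                         ^^^^^^^^^^^^^^^^
AttributeError: 'float' object has no attribute 'round'
```

```bash
sed -i "s/s\['width'\].round(4)/round(float(s['width']),4)/" look.py; python3 look.py w2
```

```text
1.8 [0.497  0.0647 0.205 ] vel 0.011 w 0.0869 F [-0.5  0.6  0.1]
```

View pics/w2.png

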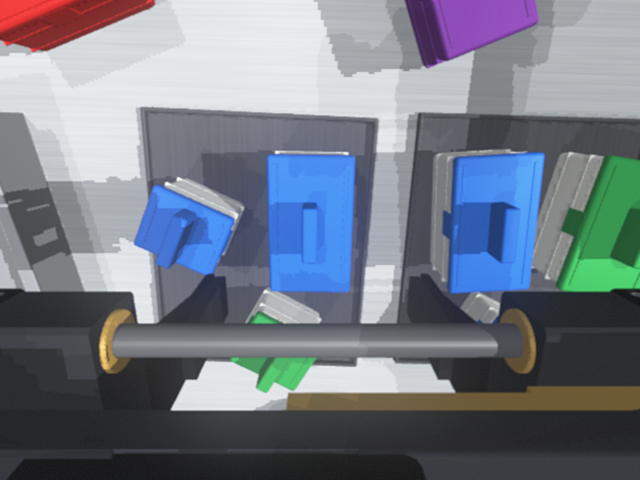

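```bash
cat > crop.py <<'E'
import cv2,sys
n=sys.argv[1]; r0,r1,c0,c1=map(int,sys.argv[2:6]); out=sys.argv[6]
a=cv2.imread(f'pics/{n}.png')
f=min(800/(c1-c0),600/(r1-r0));c=cv2.resize(a[r0:r1,c0:c1],None,fx=f,fy=f,interpolation=cv2.INTER_CUBIC);print(f)
for k in range(c0,c1,10):
    x=int((k-c0)*f);cv2.line(c,(x,0),(x,6),(0,0,255),1);cv2.putText(c,str(k),(x,16),0,.35,(0,0,255))
for k in range(r0,r1,10):
    x=int((k-r0)*f);cv2.line(c,(0,x),(6,x),(0,0,255),1);cv2.putText(c,str(k),(8,x),0,.35,(0,0,255))
cv2.imwrite(f'pics/{out}.png',c)
E
python3 crop.py w2 140 300 130 360 w2a; python3 crop.py w2 140 300 425 565 w2b
```

```text
3.4782608695652173
3.75
```

View pics/w2a.png

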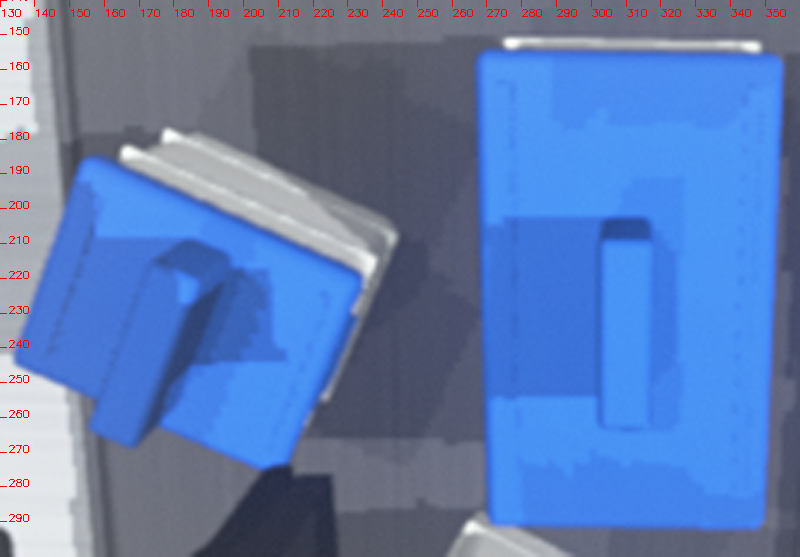

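View pics/w2b.png

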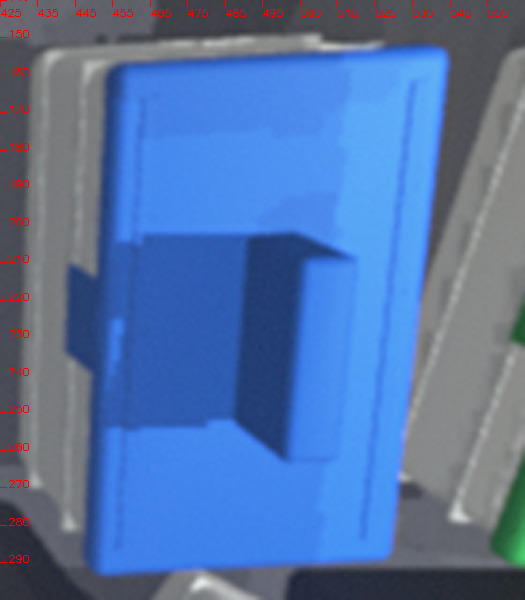

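```bash
cat > m2.py <<'E'
from h import *
v=np.load('pics/w2_p.npy');P=v[:3];Q=R.from_quat(v[3:])
def rep(n,uv,z):
    p=wray(uv,P,Q,z);e=[np.linalg.norm(p[i]-p[(i+1)%4])*1e3 for i in range(4)]
    a=[np.degrees(np.arctan2(*(p[i]-p[(i+1)%4])[[1,0]])).round(1) for i in range(4)]
    print(n,p.mean(0).round(4),np.round(e,1),a)
o=np.array
rep('longB lid',o((130,140))+o([(478,52),(783,58),(765,527),(490,525)])/3.478,.073)
rep('longB bar',o((130,140))+o([(599,239),(651,239),(651,430),(601,427)])/3.478,.099)
rep('longA lid',o((425,140))+o([(108,65),(448,47),(390,558),(92,573)])/3.75,.073)
rep('longA bar',o((425,140))+o([(302,258),(357,258),(337,460),(290,460)])/3.75,.099)
rep('shortB lid',o((130,140))+o([(90,157),(362,268),(280,468),(15,362)])/3.478,.073)
E
python3 m2.py
```

```text
longB lid [0.5    0.0595 0.073 ] [ 68.6 115.6  68.9 116.3] [np.float64(-89.6), np.float64(-179.0), np.float64(91.0), np.float64(0.8)]
longB bar [0.5001 0.0591 0.099 ] [11.1 43.7 11.2 42.9] [np.float64(-88.5), np.float64(-178.5), np.float64(87.8), np.float64(1.5)]
longA lid [0.4955 0.2108 0.073 ] [ 70.5 116.5  69.  116.7] [np.float64(-85.5), np.float64(-175.0), np.float64(94.7), np.float64(5.8)]
longA bar [0.4959 0.2117 0.099 ] [10.9 42.9  9.7 43. ] [np.float64(-88.5), np.float64(-175.0), np.float64(91.5), np.float64(6.6)]
shortB lid [ 0.5061 -0.0456  0.073 ] [66.2 56.1 67.4 55.2] [np.float64(-111.9), np.float64(156.7), np.float64(67.3), np.float64(-24.5)]
```

```bash
python3 - <<'E'
from h import *
go([.500,.0592,.077],91)
E
```

```text
at [0.497  0.0648 0.2052] shift [128.2  -2.7  -5.8] turn [0.009 0.001 0.001] dist 128.0 deg 0.5
```

arm_command(targets=[[120,25,-2.7,-5.8,0.009,0,0],[120,60,-2.7,-5.8,0.009,0,0],[120,95,-2.7,-5.8,0.009,0,0],[120,115,-2.7,-5.8,0.009,0,0],[120,128,-2.7,-5.8,0.009,0,0],[120,128,-2.7,-5.8,0.009,0,0],[255,128,-2.7,-5.8,0.009,0,0],[255,128,-2.7,-5.8,0.009,0,0],[255,128,-2.7,-5.8,0.009,0,0],[255,128,-2.7,-5.8,0.009,0,0]], newtons=50)

```text
time: 2.85
ee_pos: [0.5004, 0.0581, 0.0772]
eef_rot: [0.504, -0.496, -0.504, -0.496]
ft_force: [-0.5, 0.6, 0.1]
width: 0.0219
```

```bash
python3 look.py w3
```

```text
2.85 [0.5004 0.0581 0.0772] vel 0.005 w 0.0219 F [-0.5  0.6  0.1]
```

View pics/w3.png

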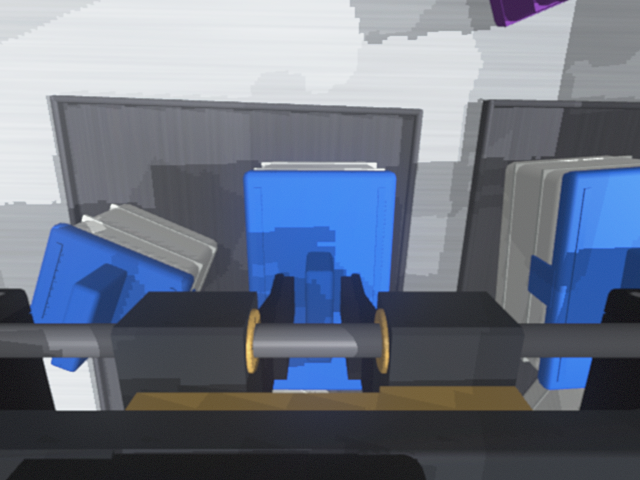

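arm_command(targets=[[255,0,0,0,0,0,0],[255,0,0,0,0,0,0],[255,0,0,0,0,0,0],[255,-4,0,0,0,0,0],[255,-10,0,0,0,0,0],[255,-20,0,0,0,0,0]])

```text
time: 3.5
ee_pos: [0.4995, 0.0577, 0.0966]
eef_rot: [-0.504, 0.496, 0.504, 0.496]
ft_force: [-0.4, -0.1, -2.7]
width: 0.0116
```

```bash
python3 look.py w4; python3 -c "
from h import *
go([.5,.059,.205],91)"
```

```text
3.5 [0.4995 0.0577 0.0966] vel 0.229 w 0.0116 F [-0.4 -0.1 -2.7]
at [0.5007 0.0578 0.0987] shift [-106.3    0.5    1.2] turn [-0.002  0.     0.002] dist 106.0 deg 0.1
```

View pics/w4.png

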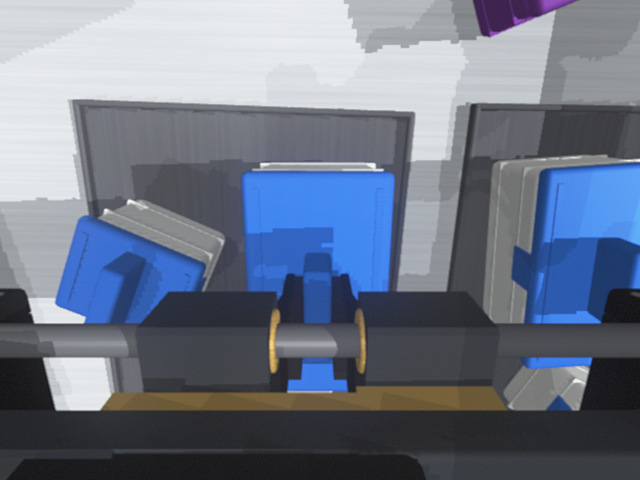

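arm_command(targets=[[255,-20,0,0,0,0,0],[255,-45,0,0,0,0,0],[255,-70,0,0,0,0,0],[255,-95,0,0,0,0,0],[255,-112,0,0,0,0,0],[255,-115,0,0,0,0,0],[255,-115,0,0,0,0,0]])

```text
time: 4.25
ee_pos: [0.5001, 0.0579, 0.2117]
eef_rot: [0.504, -0.496, -0.504, -0.496]
ft_force: [-1.0, -0.1, -3.2]
width: 0.0115
```

```bash
python3 look.py w5; python3 -c "
from h import *
go([.6247,-.2518,.215],9.1)"
```

```text
4.25 [0.5001 0.0579 0.2117] vel 0.028 w 0.0115 F [-1.  -0.1 -3.2]
at [0.4996 0.0579 0.2109] shift [  -4.2 -120.  -311.7] turn [ 1.428 -0.    -0.   ] dist 334.0 deg 81.8
```

View pics/w5.png

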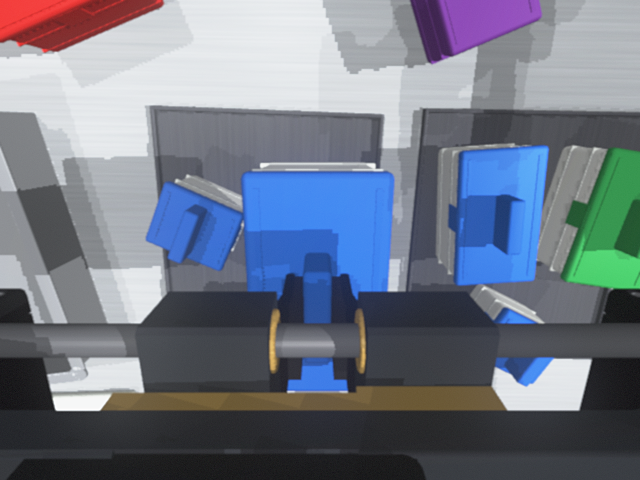

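arm_command(targets=[[255,-2,-8,-21,0.13,0,0],[255,-4,-20,-52,0.28,0,0],[255,-4,-33,-86,0.43,0,0],[255,-4,-46,-120,0.57,0,0],[255,-4,-59,-154,0.72,0,0],[255,-4,-72,-188,0.87,0,0],[255,-4,-85,-222,1.01,0,0],[255,-4,-98,-256,1.16,0,0],[255,-4,-111,-288,1.3,0,0],[255,-4,-120,-312,1.428,0,0]])

```text
time: 5.3
ee_pos: [0.6247, -0.2542, 0.2136]
eef_rot: [-0.054, 0.706, 0.054, 0.704]
ft_force: [0.2, 0.2, -3.1]
width: 0.0116
```

arm_command(targets=[[255,0,0,0,0,0,0],[255,0,0,0,0,0,0],[255,0,0,0,0,0,0]])

```text
time: 5.6
ee_pos: [0.6249, -0.2508, 0.2146]
eef_rot: [-0.057, 0.705, 0.057, 0.704]
ft_force: [1.0, 0.4, -3.6]
width: 0.0114
```

```bash
python3 look.py w6; python3 -c "
from h import *
import cv2
go([.6247,-.2518,.215],9.1)
cv2.imwrite('pics/t6.png',camera('top')[:,:,::-1])"; python3 crop.py t6 110 300 400 600 t6c
```

```text
5.6 [ 0.6249 -0.2508  0.2146] vel 0.012 w 0.0114 F [ 1.   0.4 -3.6]
at [ 0.625  -0.2507  0.215 ] shift [-0.  -1.1 -0.5] turn [ 0.003 -0.    -0.001] dist 1.0 deg 0.2
3.1578947368421053
```

View pics/w6.png

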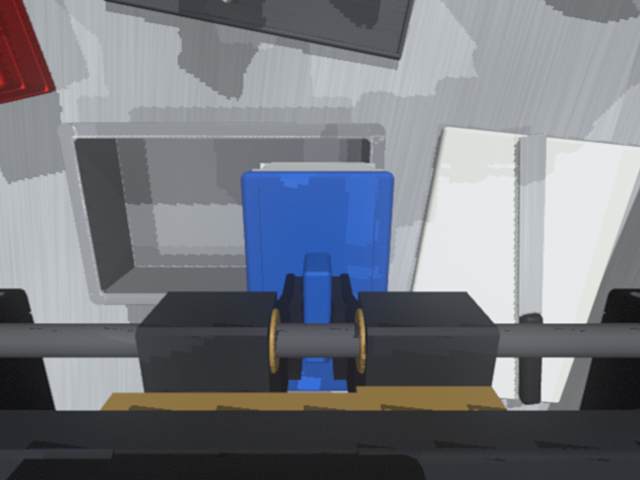

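View pics/t6c.png

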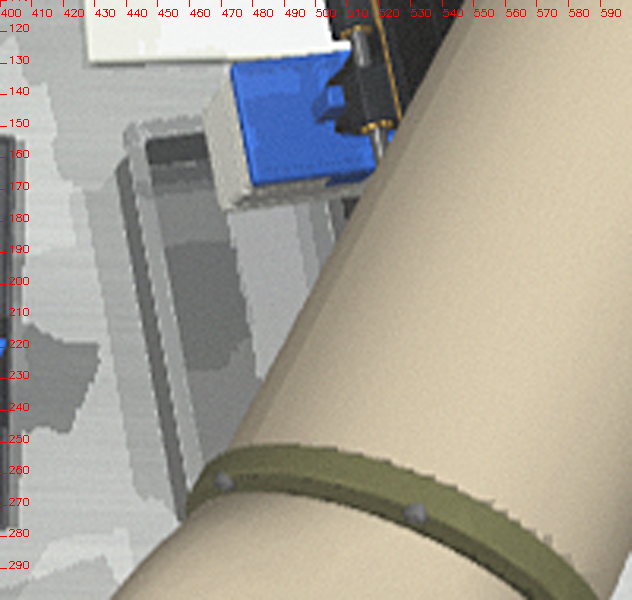

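```bash
python3 crop.py w6 110 310 55 255 w6a;python3 crop.py w6 110 180 320 400 w6b
```

```text
3.0
8.571428571428571
```

View pics/w6a.png

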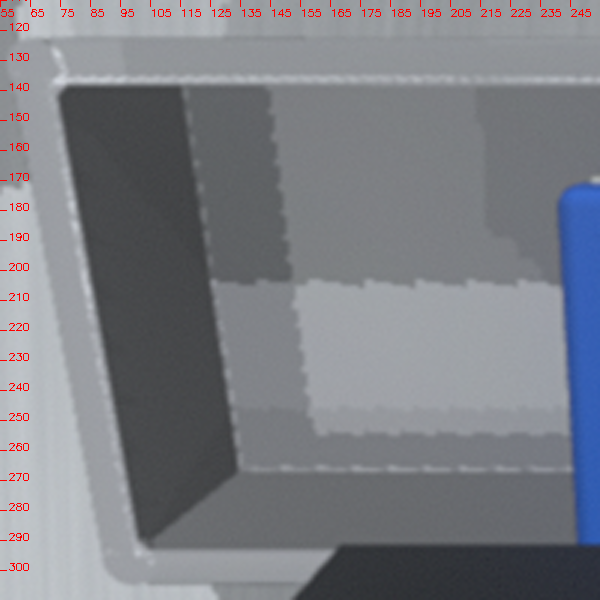

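View pics/w6b.png

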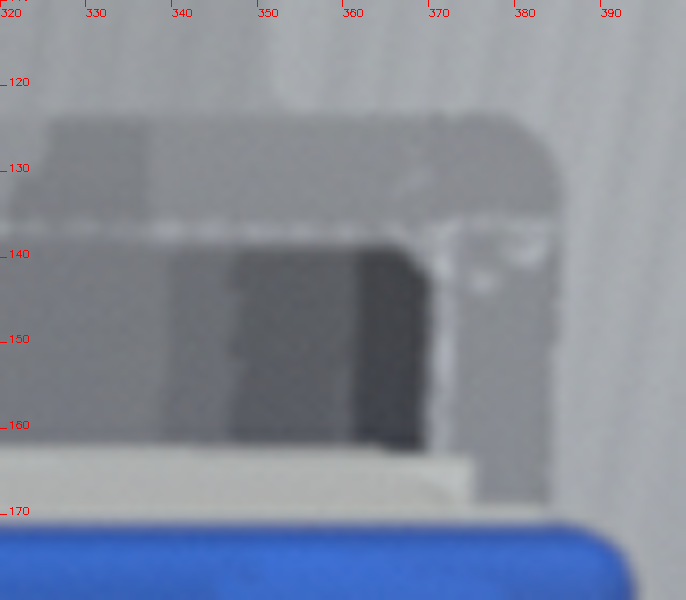

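```bash
python3 - <<'E'
from h import *
v=np.load('pics/w6_p.npy');P=v[:3];Q=R.from_quat(v[3:])
for z in(.067,.0665):
    p=wray([(74,138.3),(370,138.8),(101,293)],P,Q,z)
    e1=p[1]-p[0];e2=p[2]-p[0]
    print(z,np.linalg.norm(e1),np.linalg.norm(e2),np.degrees(np.arctan2(e1[1],e1[0])),np.degrees(np.arctan2(e2[1],e2[0])),((p[1]+p[2])/2).round(4))
# box in hand lid at z=lid; box center vs TCP
p=wray([(243,172),(393.5,172)],P,Q,P[2]-.004);print(p, np.linalg.norm(p[0]-p[1]), (P-p.mean(0)))
E
```

```text
0.067 0.24075199219417337 0.13795864074343542 9.167537604410965 -81.1891290148603 [ 0.5472 -0.2659  0.067 ]
0.0665 0.24113940555518948 0.13818064106918354 9.167537604410967 -81.18912901486031 [ 0.5471 -0.2661  0.0665]
[[ 0.58191573 -0.19940964  0.21060741]
 [ 0.64850648 -0.18854017  0.21060741]] 0.06747201639058213 [ 0.0096634  -0.05685087  0.004     ]
```

```bash
cat > tgt.py <<'E'
from h import *
import sys
C=np.array([.5472,-.2659]);a=np.radians(9.1);Rp=np.array([[np.cos(a),-np.sin(a)],[np.sin(a),np.cos(a)]])
px,py,z=map(float,sys.argv[1:4])
w=C+Rp@[px,py];print('world',w.round(4));go([*w,z],9.1)
E
python3 tgt.py .0777 0 .083
```

```text
world [ 0.6239 -0.2536]
at [ 0.6251 -0.2508  0.2153] shift [132.3  -2.8  -1.6] turn [ 0.002  0.    -0.001] dist 132.0 deg 0.2
```

arm_command(targets=[[255,10,-2.8,-1.6,0.002,0,0],[255,30,-2.8,-1.6,0.002,0,0],[255,50,-2.8,-1.6,0.002,0,0],[255,70,-2.8,-1.6,0.002,0,0],[255,90,-2.8,-1.6,0.002,0,0],[255,105,-2.8,-1.6,0.002,0,0],[255,117,-2.8,-1.6,0.002,0,0],[255,126,-2.8,-1.6,0.002,0,0],[255,132,-2.8,-1.6,0.002,0,0],[255,132,-2.8,-1.6,0.002,0,0]])

```text
time: 6.7
ee_pos: [0.6237, -0.255, 0.083]
eef_rot: [-0.055, 0.705, 0.056, 0.705]
ft_force: [-0.4, -0.3, -3.5]
width: 0.0116
```

```bash
python3 look.py w7; python3 tgt.py .0777 0 .077
```

```text
6.7 [ 0.6237 -0.255   0.083 ] vel 0.015 w 0.0116 F [-0.4 -0.3 -3.5]
world [ 0.6239 -0.2536]
at [ 0.6239 -0.2552  0.0836] shift [6.6 1.6 0.2] turn [-0.002  0.     0.   ] dist 7.0 deg 0.1
```

View pics/w7.png

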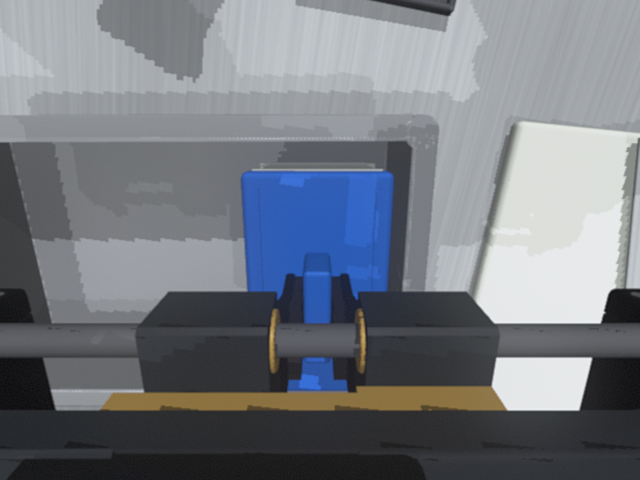

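arm_command(targets=[[255,2,1,0,0,0,0],[255,4,1,0,0,0,0],[255,5,1,0,0,0,0],[255,6,1,0,0,0,0],[255,6.5,1,0,0,0,0]])

```text
time: 7.25
ee_pos: [0.6237, -0.2541, 0.077]
eef_rot: [-0.055, 0.705, 0.055, 0.705]
ft_force: [-0.3, -0.9, -3.0]
width: 0.0119
```

arm_command(targets=[[255,0.5,0,0,0,0,0],[255,1,0,0,0,0,0]])

```text
time: 7.45
ee_pos: [0.6238, -0.2541, 0.076]
eef_rot: [-0.055, 0.705, 0.055, 0.705]
ft_force: [0.1, 0.2, -2.9]
width: 0.0116
```

arm_command(targets=[[255,0.5,0,0,0,0,0],[255,1,0,0,0,0,0],[255,1,0,0,0,0,0]])

```text
time: 7.75
ee_pos: [0.624, -0.2541, 0.0757]
eef_rot: [-0.055, 0.705, 0.056, 0.705]
ft_force: [-2.5, 1.7, 4.8]
width: 0.012
```

arm_command(targets=[[130,0,0,0,0,0,0],[130,0,0,0,0,0,0],[130,0,0,0,0,0,0],[130,0,0,0,0,0,0],[130,-10,0,0,0,0,0],[130,-30,0,0,0,0,0],[130,-60,0,0,0,0,0],[130,-90,0,0,0,0,0],[130,-115,0,0,0,0,0],[130,-125,0,0,0,0,0]])

```text
time: 8.75
ee_pos: [0.6246, -0.2549, 0.2035]
eef_rot: [-0.056, 0.704, 0.055, 0.706]
ft_force: [0.7, 0.1, 0.4]
width: 0.043
```

```bash
python3 look.py w8; python3 -c "
from h import *
go([.4965,.213,.21],95.3)"
```

```text
8.75 [ 0.6246 -0.2549  0.2035] vel 0.149 w 0.043 F [0.7 0.1 0.4]
at [ 0.6247 -0.2548  0.2036] shift [ -7.5 482.1 -53.5] turn [-1.506  0.002  0.005] dist 485.0 deg 86.3
```

View pics/w8.png

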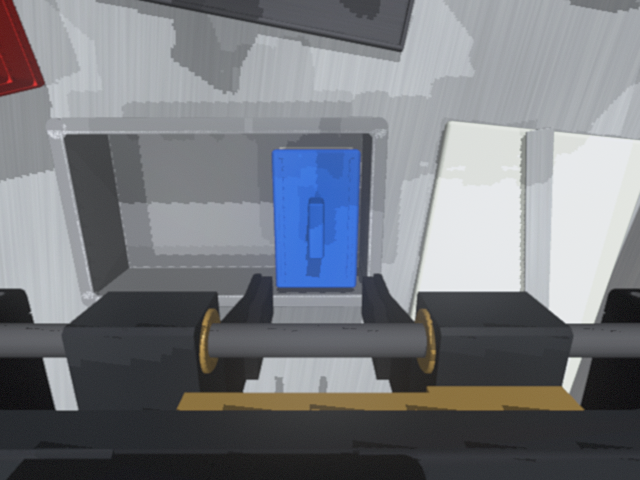

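Long B stands in the far column, lid at (273–360, 150–288), with a clear gap to the walls. Next is long A.

arm_command(targets=[[120,-7,30,-3,-0.12,0,0],[120,-7,75,-8,-0.26,0,0],[120,-7,120,-13,-0.41,0,0],[120,-7,168,-18,-0.56,0,0],[120,-7,216,-24,-0.71,0,0],[120,-7,264,-29,-0.86,0,0],[120,-7,312,-34,-1.01,0,0],[120,-7,360,-40,-1.16,0,0],[120,-7,408,-45,-1.31,0,0],[120,-7,450,-50,-1.45,0,0]])

```text
time: 9.8
ee_pos: [0.5024, 0.185, 0.2061]
eef_rot: [-0.511, 0.489, 0.511, 0.489]
ft_force: [0.3, 0.2, -0.4]
width: 0.0461
```

arm_command(targets=[[120,0,1,31,-0.056,0,0],[120,0,1,31,-0.056,0,0],[120,0,1,31,-0.056,0,0],[120,0,1,31,-0.056,0,0],[120,0,1,31,-0.056,0,0]])

```text
time: 10.3
ee_pos: [0.5024, 0.2119, 0.2069]
eef_rot: [0.522, -0.477, -0.522, -0.477]
ft_force: [0.1, 0.5, 0.8]
width: 0.0464
```

```bash
python3 look.py w9; python3 -c "
from h import *
go([.4957,.2115,.077],95.3)"; python3 crop.py w9 120 320 220 420 w9c
```

```text
10.3 [0.5024 0.2119 0.2069] vel 0.007 w 0.0464 F [0.1 0.5 0.8]
at [0.5024 0.2121 0.207 ] shift [130.    6.7  -0. ] turn [-0.003 -0.     0.   ] dist 130.0 deg 0.2
3.0
```

View pics/w9.png

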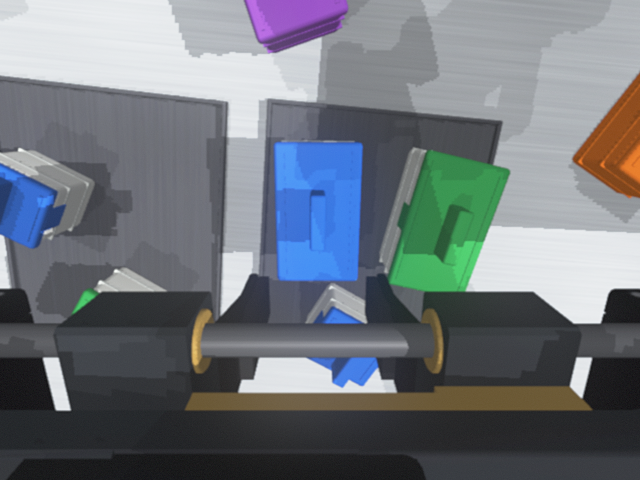

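View pics/w9c.png

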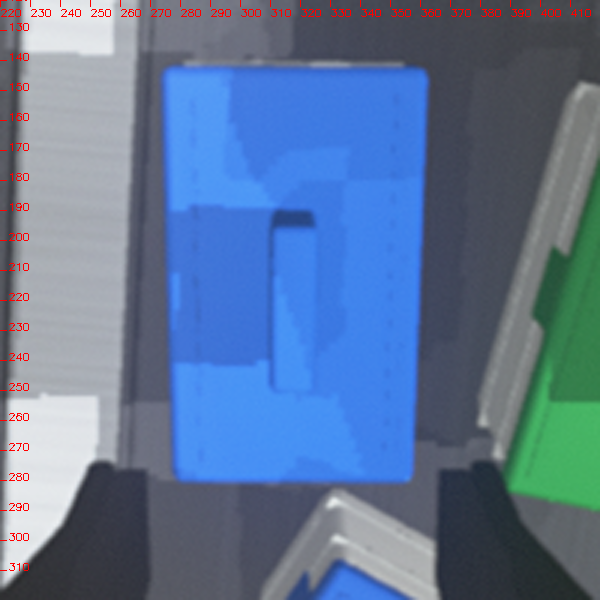

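```bash
python3 - <<'E'
from h import *
v=np.load('pics/w9_p.npy');P=v[:3];Q=R.from_quat(v[3:])
for n,uv,z in(('bar',[(272,228),(316,228),(313,390),(271,390)],.0985),('lid',[(163,67),(428,68),(411,481),(175,481)],.0725)):
    p=wray(np.array((220,120))+np.array(uv)/3,P,Q,z);e=[np.linalg.norm(p[i]-p[(i+1)%4])*1e3 for i in range(4)]
    print(n,p.mean(0).round(4),np.round(e,1),[np.degrees(np.arctan2(*(p[i]-p[(i+1)%4])[[1,0]])).round(1) for i in range(4)])
go([.496,.2115,.0765],95.3)
E
```

```text
bar [0.4958 0.2115 0.0985] [10.9 42.4 10.8 42.4] [np.float64(-84.9), np.float64(-175.6), np.float64(95.1), np.float64(4.5)]
lid [0.4956 0.2119 0.0725] [ 68.9 116.6  68.5 116.8] [np.float64(-85.1), np.float64(-175.3), np.float64(95.1), np.float64(4.9)]
at [0.5024 0.2121 0.207 ] shift [130.5   6.4  -0. ] turn [-0.003 -0.     0.   ] dist 131.0 deg 0.2
```

arm_command(targets=[[130,25,6.6,0,0,0,0],[150,60,6.6,0,0,0,0],[150,95,6.6,0,0,0,0],[150,115,6.6,0,0,0,0],[150,127,6.6,0,0,0,0],[150,130,6.6,0,0,0,0],[255,130,6.6,0,0,0,0],[255,130,6.6,0,0,0,0],[255,130,6.6,0,0,0,0],[255,130,6.6,0,0,0,0]])

```text
time: 11.35
ee_pos: [0.4957, 0.2129, 0.0778]
eef_rot: [0.523, -0.476, -0.522, -0.477]
ft_force: [1.3, -3.8, -1.7]
width: 0.0118
```

arm_command(targets=[[255,0,0,0,0,0,0],[255,0,0,0,0,0,0],[255,0,0,0,0,0,0],[255,-4,0,0,0,0,0],[255,-10,0,0,0,0,0],[255,-20,0,0,0,0,0]])

```text
time: 11.95
ee_pos: [0.4947, 0.2128, 0.097]
eef_rot: [-0.522, 0.477, 0.523, 0.476]
ft_force: [0.4, -0.5, -3.4]
width: 0.0118
```

arm_command(targets=[[255,-20,0,0,0,0,0],[255,-45,0,0,0,0,0],[255,-70,0,0,0,0,0],[255,-95,0,0,0,0,0],[255,-112,0,0,0,0,0],[255,-117,0,0,0,0,0],[255,-117,0,0,0,0,0]])

```text
time: 12.65
ee_pos: [0.4954, 0.213, 0.2147]
eef_rot: [0.523, -0.476, -0.522, -0.477]
ft_force: [0.2, 0.3, -2.9]
width: 0.0114
```

```bash
python3 look.py w10; python3 tgt.py 0 0 .215
```

```text
12.65 [0.4954 0.213  0.2147] vel 0.031 w 0.0114 F [ 0.2  0.3 -2.9]
world [ 0.5472 -0.2659]
at [0.495  0.2128 0.2137] shift [  -1.3   -7.8 -481.5] turn [ 1.504 -0.    -0.   ] dist 482.0 deg 86.2
```

View pics/w10.png

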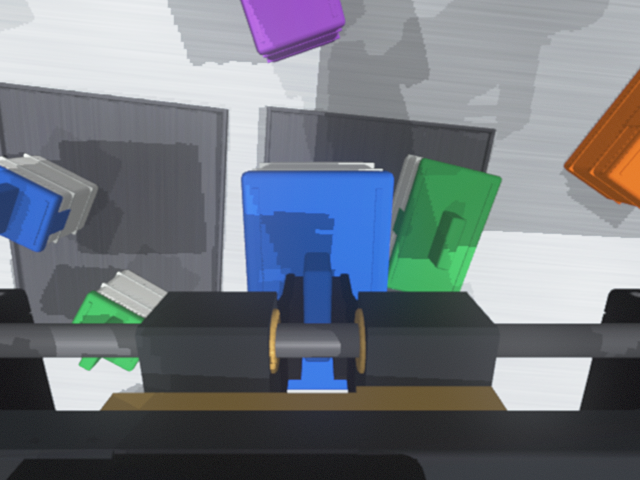

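arm_command(targets=[[255,0,0,-12,0.05,0,0],[255,0,-1,-40,0.15,0,0],[255,0,-1,-75,0.28,0,0],[255,0,-2,-110,0.42,0,0],[255,0,-3,-145,0.56,0,0],[255,0,-4,-180,0.7,0,0],[255,0,-5,-215,0.84,0,0],[255,0,-5,-250,0.98,0,0],[255,0,-6,-280,1.12,0,0],[255,0,-6,-310,1.26,0,0]])

```text
time: 13.7
ee_pos: [0.5289, -0.0976, 0.2132]
eef_rot: [-0.138, 0.694, 0.138, 0.693]
ft_force: [1.6, 0.3, -3.3]
width: 0.0117
```

```bash
python3 tgt.py 0 0 .215
```

```text
world [ 0.5472 -0.2659]
at [ 0.5289 -0.0976  0.2132] shift [  -1.8 -162.4  -47.6] turn [ 0.235 -0.001 -0.   ] dist 169.0 deg 13.5
```

arm_command(targets=[[255,0,-32,-9,0.05,0,0],[255,0,-64,-19,0.1,0,0],[255,0,-96,-28,0.15,0,0],[255,0,-125,-37,0.2,0,0],[255,0,-148,-44,0.235,0,0],[255,0,-162,-48,0.235,0,0],[255,0,-162,-48,0.235,0,0],[255,0,-162,-48,0.235,0,0]])

```text
time: 14.5
ee_pos: [0.5489, -0.2626, 0.2134]
eef_rot: [-0.059, 0.705, 0.06, 0.704]
ft_force: [0.0, 0.9, -2.5]
width: 0.0119
```

```bash
python3 look.py w11; python3 tgt.py 0 0 .084
```

```text
14.5 [ 0.5489 -0.2626  0.2134] vel 0.02 w 0.0119 F [ 0.   0.9 -2.5]
world [ 0.5472 -0.2659]
at [ 0.5492 -0.2619  0.2136] shift [129.6  -3.7  -2.6] turn [ 0.01  -0.    -0.001] dist 130.0 deg 0.6
```

View pics/w11.png

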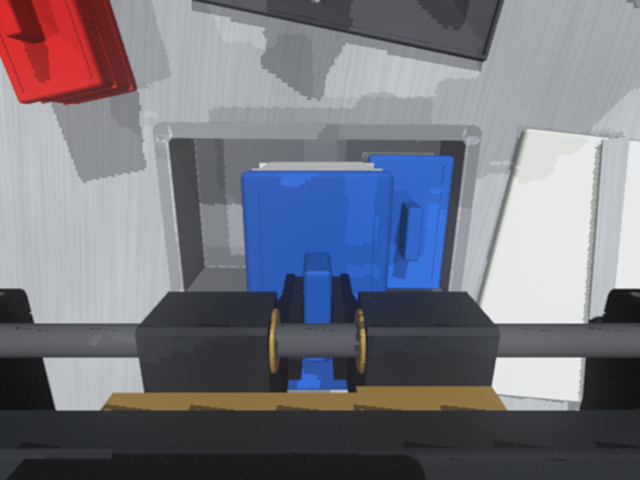

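```bash
python3 - <<'E'
from h import *
v=np.load('pics/w8_p.npy');P=v[:3];Q=R.from_quat(v[3:])
a=np.radians(9.1);Rp=np.array([[np.cos(a),-np.sin(a)],[np.sin(a),np.cos(a)]])
def pf(uv,z,C=np.array([.5472,-.2659])): return (wray(uv,P,Q,z)[:,:2]-C)@Rp*1e3
print(pf([(273,150),(360,150),(356,288),(277,290)],.072).round(1))
print(pf([(64,136),(372,136)],.067).round(1))
E
```

```text
[[ 43.5  56.9]
 [111.1  56.7]
 [111.3 -60.5]
 [ 42.7 -62.2]]
[[-119.7   67.5]
 [ 120.7   67.1]]
```

arm_command(targets=[[255,10,-3,-2.6,0.01,0,0],[255,30,-3,-2.6,0.01,0,0],[255,50,-3,-2.6,0.01,0,0],[255,70,-3,-2.6,0.01,0,0],[255,90,-3,-2.6,0.01,0,0],[255,105,-3,-2.6,0.01,0,0],[255,117,-3,-2.6,0.01,0,0],[255,126,-3,-2.6,0.01,0,0],[255,130,-3,-2.6,0.01,0,0],[255,130,-3,-2.6,0.01,0,0]])

```text
time: 15.55
ee_pos: [0.547, -0.2665, 0.0838]
eef_rot: [-0.056, 0.705, 0.056, 0.705]
ft_force: [-0.6, 0.7, -2.0]
width: 0.0121
```

```bash
python3 look.py w12; python3 tgt.py 0 0 .077
```

```text
15.55 [ 0.547  -0.2665  0.0838] vel 0.015 w 0.0121 F [-0.6  0.7 -2. ]
world [ 0.5472 -0.2659]
at [ 0.5473 -0.2667  0.0843] shift [7.3 0.8 0. ] turn [-0.001  0.     0.   ] dist 7.0 deg 0.1
```

View pics/w12.png

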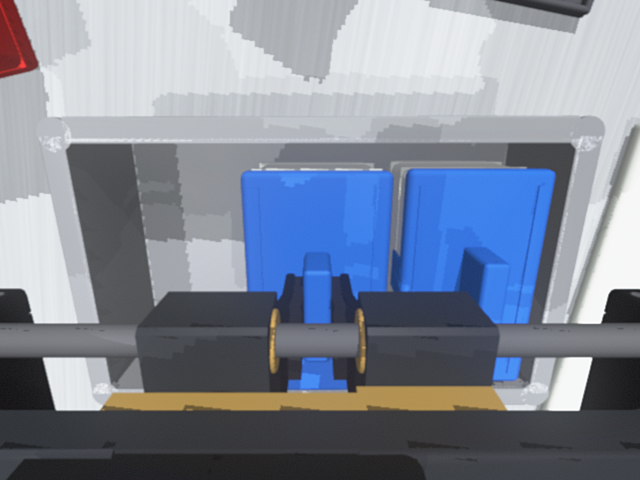

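Long A hangs centred with a clear gap to long B (392 to 405 px at the lids), so I'll lower it to contact.

arm_command(targets=[[255,2,0,0,0,0,0],[255,4,0,0,0,0,0],[255,5.5,0,0,0,0,0],[255,6.5,0,0,0,0,0],[255,7,0,0,0,0,0],[255,7.5,0,0,0,0,0],[255,8,0,0,0,0,0],[255,8,0,0,0,0,0]])

```text
time: 16.4
ee_pos: [0.5471, -0.2664, 0.0766]
eef_rot: [-0.056, 0.705, 0.056, 0.705]
ft_force: [-2.8, 2.3, 5.1]
width: 0.0119
```

Contact. Release and rise.

arm_command(targets=[[130,0,0,0,0,0,0],[130,0,0,0,0,0,0],[130,0,0,0,0,0,0],[130,0,0,0,0,0,0],[130,-10,0,0,0,0,0],[130,-30,0,0,0,0,0],[130,-60,0,0,0,0,0],[130,-90,0,0,0,0,0],[130,-115,0,0,0,0,0],[130,-128,0,0,0,0,0]])

```text
time: 17.4
ee_pos: [0.5478, -0.2671, 0.207]
eef_rot: [-0.056, 0.704, 0.055, 0.706]
ft_force: [1.0, -0.9, 0.2]
width: 0.0429
```

```bash
python3 look.py w13; python3 -c "
from h import *
go([.5062,-.0456,.21],66)"
```

```text
17.4 [ 0.5478 -0.2671  0.207 ] vel 0.219 w 0.0429 F [ 1.  -0.9  0.2]
at [ 0.5482 -0.2673  0.2079] shift [ -2.5 225.5  -6.6] turn [-0.994  0.003  0.004] dist 226.0 deg 57.0
```

View pics/w13.png

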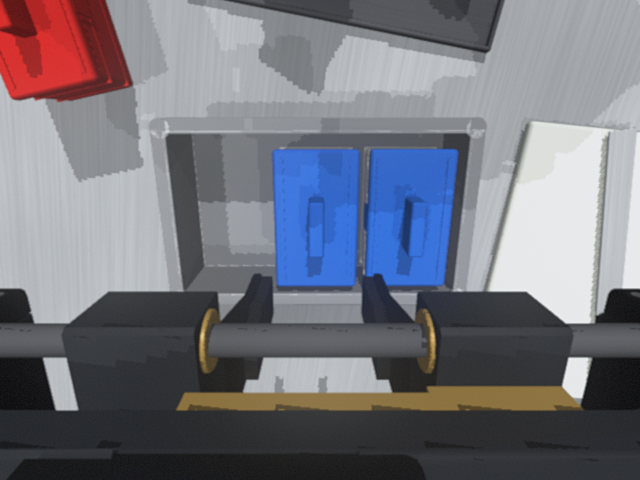

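Both longs are in place. Next is short B.

arm_command(targets=[[120,-2,25,-1,-0.14,0,0],[120,-2,60,-2,-0.28,0,0],[120,-2,95,-3,-0.42,0,0],[120,-2,130,-4,-0.56,0,0],[120,-2,165,-5,-0.7,0,0],[120,-2,200,-6,-0.85,0,0],[120,-2,225,-6.6,-0.994,0,0],[120,-2,225,-6.6,-0.994,0,0],[120,-2,225,-6.6,-0.994,0,0],[120,-2,225,-6.6,-0.994,0,0]])

```text
time: 18.45
ee_pos: [0.5051, -0.0465, 0.2057]
eef_rot: [-0.384, 0.594, 0.384, 0.593]
ft_force: [-0.2, -0.1, -0.0]
width: 0.0457
```

```bash
python3 look.py w14;  python3 crop.py w14 150 310 230 410 w14c
```

```text
18.45 [ 0.5051 -0.0465  0.2057] vel 0.007 w 0.0457 F [-0.2 -0.1 -0. ]
3.75
```

View pics/w14c.png

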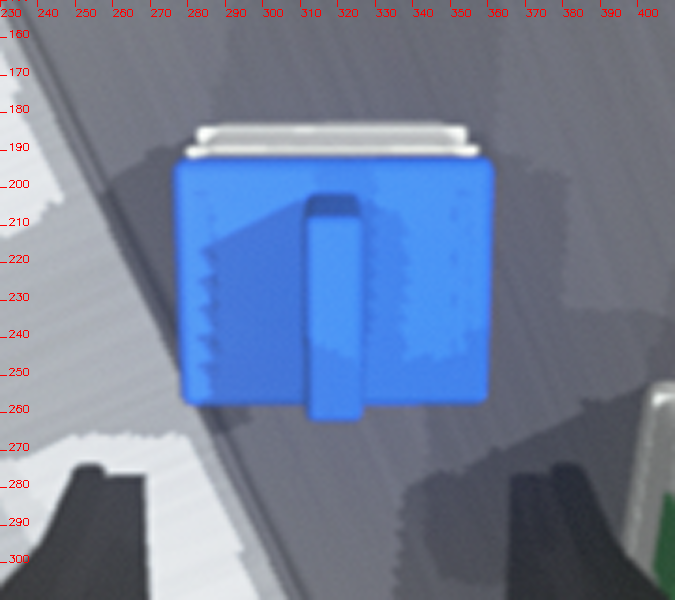

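```bash
python3 - <<'E'
from h import *
v=np.load('pics/w14_p.npy');P=v[:3];Q=R.from_quat(v[3:])
for n,uv,z in(('bar',[(307,217),(361,217),(363,419),(308,419)],.0985),('lid',[(176,158),(493,158),(488,404),(184,404)],.0725)):
    p=wray(np.array((230,150))+np.array(uv)/3.75,P,Q,z);e=[np.linalg.norm(p[i]-p[(i+1)%4])*1e3 for i in range(4)]
    print(n,p.mean(0).round(4),np.round(e,1),[np.degrees(np.arctan2(*(p[i]-p[(i+1)%4])[[1,0]])).round(1) for i in range(4)])
    c=p.mean(0)
    go([c[0],c[1],.077],66)
E
```

```text
bar [ 0.5078 -0.0467  0.0985] [10.7 42.9 11.4 42.9] [np.float64(-114.2), np.float64(156.8), np.float64(65.8), np.float64(-24.1)]
at [ 0.5051 -0.0466  0.2057] shift [128.7  -2.5   1.1] turn [-0.003 -0.001 -0.   ] dist 129.0 deg 0.2
lid [ 0.5075 -0.0463  0.0725] [68.2 56.4 69.  56.4] [np.float64(-114.2), np.float64(156.7), np.float64(65.8), np.float64(-24.1)]
at [ 0.5051 -0.0466  0.2057] shift [128.7  -2.1   1.3] turn [-0.003 -0.001 -0.   ] dist 129.0 deg 0.2
```

arm_command(targets=[[130,25,-2.3,1.2,0,0,0],[150,60,-2.3,1.2,0,0,0],[150,95,-2.3,1.2,0,0,0],[150,115,-2.3,1.2,0,0,0],[150,127,-2.3,1.2,0,0,0],[150,129,-2.3,1.2,0,0,0],[255,129,-2.3,1.2,0,0,0],[255,129,-2.3,1.2,0,0,0],[255,129,-2.3,1.2,0,0,0],[255,129,-2.3,1.2,0,0,0]])

```text
time: 19.5
ee_pos: [0.5082, -0.0452, 0.0777]
eef_rot: [-0.385, 0.593, 0.385, 0.593]
ft_force: [-1.9, -4.4, -0.7]
width: 0.0117
```

arm_command(targets=[[255,0,0,0,0,0,0],[255,0,0,0,0,0,0],[255,0,0,0,0,0,0],[255,-4,0,0,0,0,0],[255,-10,0,0,0,0,0],[255,-20,0,0,0,0,0],[255,-45,0,0,0,0,0],[255,-75,0,0,0,0,0],[255,-105,0,0,0,0,0],[255,-130,0,0,0,0,0]])

```text
time: 20.5
ee_pos: [0.5079, -0.0453, 0.2095]
eef_rot: [-0.385, 0.593, 0.385, 0.594]
ft_force: [1.6, 0.4, -1.7]
width: 0.0115
```

```bash
python3 look.py w15; python3 tgt.py -.0777 -.033 .215;python3 tgt.py -.0777 .033 .215
```

```text
20.5 [ 0.5079 -0.0453  0.2095] vel 0.516 w 0.0115 F [ 1.6  0.4 -1.7]
world [ 0.4757 -0.3108]
at [ 0.5097 -0.0454  0.2132] shift [  -2.3  -77.  -256.2] turn [0.993 0.006 0.003] dist 268.0 deg 56.9
world [ 0.4653 -0.2456]
at [ 0.5097 -0.0454  0.2132] shift [  -2.3  -41.  -200.9] turn [0.993 0.006 0.003] dist 205.0 deg 56.9
```

View pics/w15.png

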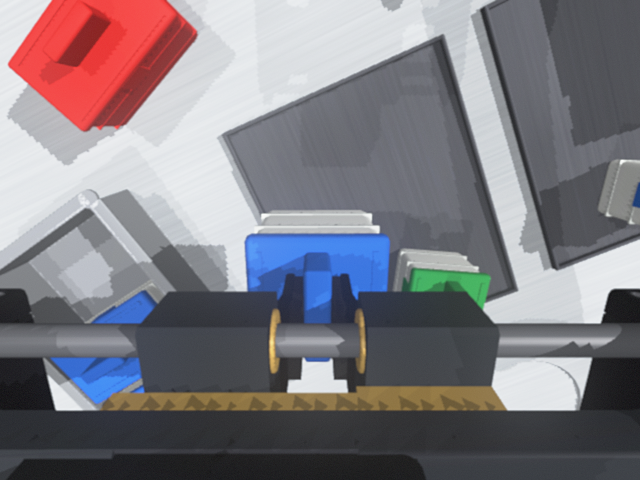

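arm_command(targets=[[255,0,-4,-12,0.05,0,0],[255,0,-13,-42,0.17,0,0],[255,0,-22,-74,0.3,0,0],[255,0,-32,-106,0.43,0,0],[255,0,-42,-138,0.56,0,0],[255,0,-51,-170,0.69,0,0],[255,0,-61,-202,0.82,0,0],[255,0,-70,-232,0.93,0,0],[255,0,-76,-254,0.993,0.003,0],[255,0,-77,-256,0.993,0.003,0]])

```text
time: 21.55
ee_pos: [0.4713, -0.3143, 0.2061]
eef_rot: [-0.054, 0.707, 0.052, 0.703]
ft_force: [-0.3, -1.1, -1.0]
width: 0.0117
```

arm_command(targets=[[255,0,0,0,0,0,0],[255,0,0,0,0,0,0],[255,0,0,0,0,0,0]])

```text
time: 21.85
ee_pos: [0.4743, -0.3093, 0.2067]
eef_rot: [-0.057, 0.706, 0.056, 0.704]
ft_force: [0.8, 0.2, -1.6]
width: 0.0115
```

```bash
python3 look.py w16; python3 tgt.py -.0777 -.033 .084
```

```text
21.85 [ 0.4743 -0.3093  0.2067] vel 0.004 w 0.0115 F [ 0.8  0.2 -1.6]
world [ 0.4757 -0.3108]
at [ 0.4743 -0.3094  0.2069] shift [122.9  -1.5   1.5] turn [ 0.002 -0.002  0.001] dist 123.0 deg 0.2
```

View pics/w16.png

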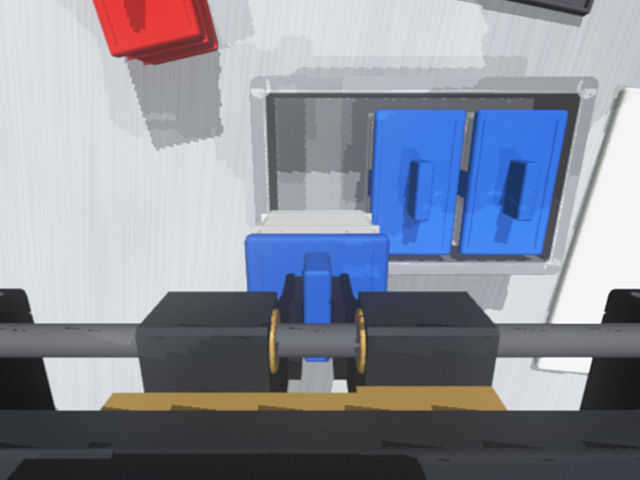

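arm_command(targets=[[255,10,-1,1.5,0.002,-0.002,0],[255,30,-1,1.5,0.002,-0.002,0],[255,50,-1,1.5,0.002,-0.002,0],[255,70,-1,1.5,0.002,-0.002,0],[255,88,-1,1.5,0.002,-0.002,0],[255,102,-1,1.5,0.002,-0.002,0],[255,113,-1,1.5,0.002,-0.002,0],[255,120,-1,1.5,0.002,-0.002,0],[255,123,-1,1.5,0.002,-0.002,0],[255,123,-1,1.5,0.002,-0.002,0]])

```text
time: 22.9
ee_pos: [0.4754, -0.3114, 0.084]
eef_rot: [-0.056, 0.705, 0.055, 0.705]
ft_force: [-0.1, 0.2, -2.0]
width: 0.0115
```

```bash
python3 look.py w17; python3 tgt.py -.0777 -.033 .077
```

```text
22.9 [ 0.4754 -0.3114  0.084 ] vel 0.01 w 0.0115 F [-0.1  0.2 -2. ]
world [ 0.4757 -0.3108]
at [ 0.4756 -0.3115  0.0844] shift [7.4 0.7 0.2] turn [-0.002 -0.     0.002] dist 7.0 deg 0.1
```

View pics/w17.png

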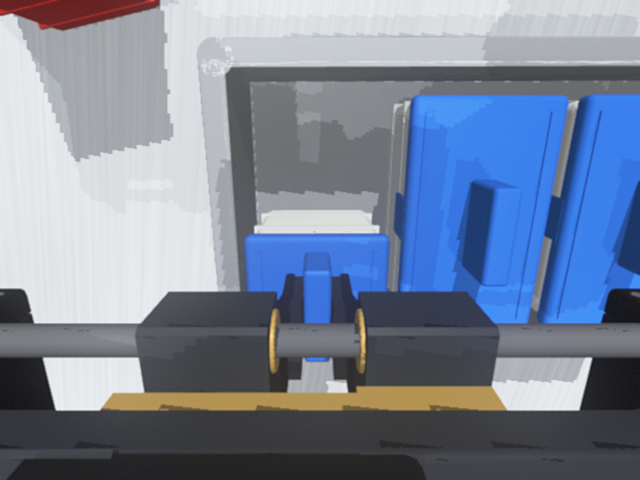

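Short B is centred between the wall (about 235 px) and long A (about 400 px), so I'll lower it to contact.

arm_command(targets=[[255,2,0,0,0,0,0],[255,4,0,0,0,0,0],[255,5.5,0,0,0,0,0],[255,6.5,0,0,0,0,0],[255,7,0,0,0,0,0],[255,7.5,0,0,0,0,0],[255,8,0,0,0,0,0],[255,8,0,0,0,0,0]])

```text
time: 23.75
ee_pos: [0.4754, -0.3115, 0.0765]
eef_rot: [-0.056, 0.705, 0.055, 0.705]
ft_force: [-2.2, 1.2, 4.9]
width: 0.012
```

arm_command(targets=[[130,0,0,0,0,0,0],[130,0,0,0,0,0,0],[130,0,0,0,0,0,0],[130,0,0,0,0,0,0],[130,-10,0,0,0,0,0],[130,-30,0,0,0,0,0],[130,-60,0,0,0,0,0],[130,-90,0,0,0,0,0],[130,-115,0,0,0,0,0],[130,-128,0,0,0,0,0]])

```text
time: 24.75
ee_pos: [0.476, -0.3118, 0.2068]
eef_rot: [-0.056, 0.704, 0.054, 0.706]
ft_force: [-0.2, -1.1, 0.4]
width: 0.0425
```

```bash
python3 look.py w18; python3 -c "
from h import *
go([.615,.25,.21],65)"
```

```text
24.75 [ 0.476  -0.3118  0.2068] vel 0.225 w 0.0425 F [-0.2 -1.1  0.4]
at [ 0.4764 -0.312   0.2077] shift [ -3.3 533.5 224.6] turn [-0.978  0.002  0.005] dist 579.0 deg 56.0
```

View pics/w18.png

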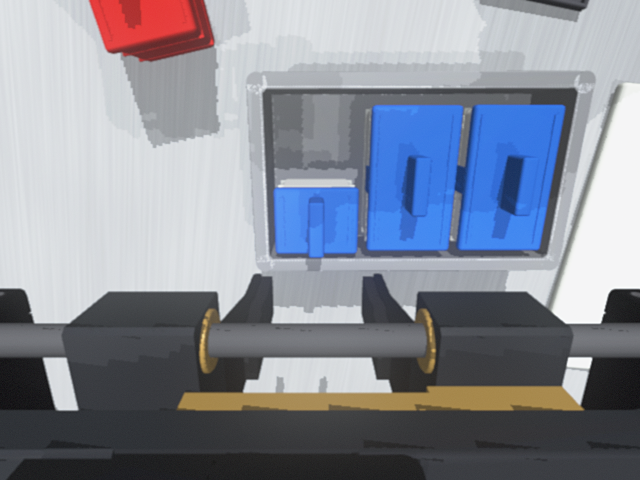

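arm_command(targets=[[120,-3,25,10,-0.05,0,0],[120,-3,65,27,-0.15,0,0],[120,-3,108,45,-0.25,0,0],[120,-3,151,63,-0.35,0,0],[120,-3,194,81,-0.45,0,0],[120,-3,237,99,-0.55,0,0],[120,-3,280,118,-0.65,0,0],[120,-3,323,136,-0.75,0,0],[120,-3,366,154,-0.85,0,0],[120,-3,405,170,-0.978,0,0]])

```text
time: 25.8
ee_pos: [0.5797, 0.118, 0.2053]
eef_rot: [-0.382, 0.596, 0.382, 0.595]
ft_force: [0.3, 0.7, -0.1]
width: 0.0462
```

```bash
python3 -c "
from h import *
go([.615,.25,.21],65)"
```

```text
at [0.5797 0.118  0.2053] shift [ -4.9  23.  134.7] turn [ 0.006 -0.002 -0.001] dist 137.0 deg 0.4
```

arm_command(targets=[[120,-3,7,40,0,0,0],[120,-4,14,80,0,0,0],[120,-4,20,115,0,0,0],[120,-4,23,135,0,0,0],[120,-4,23,135,0,0,0],[120,-4,23,135,0,0,0],[120,-4,23,135,0,0,0]])

```text
time: 26.5
ee_pos: [0.6162, 0.2458, 0.2099]
eef_rot: [-0.38, 0.597, 0.379, 0.596]
ft_force: [-0.6, 0.7, 0.8]
width: 0.046
```

```bash
python3 look.py w19;  python3 crop.py w19 150 310 230 410 w19c
```

```text
26.5 [0.6162 0.2458 0.2099] vel 0.01 w 0.046 F [-0.6  0.7  0.8]
3.75
```

View pics/w19c.png

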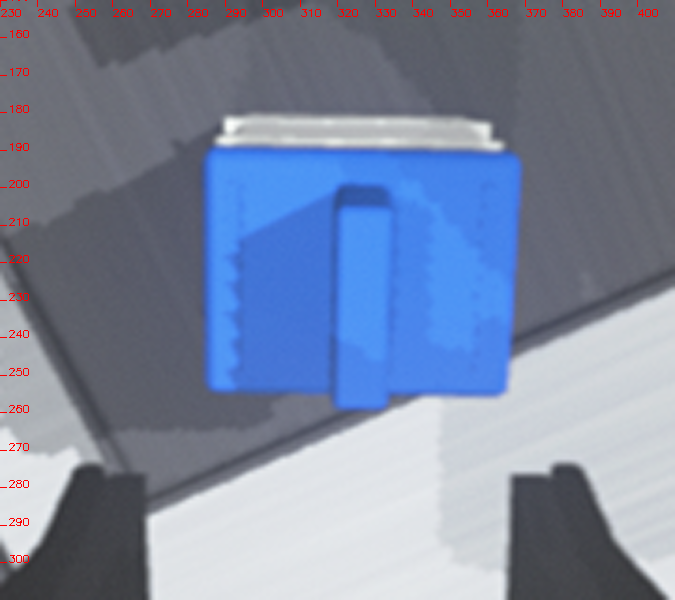

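```bash
python3 - <<'E'
from h import *
v=np.load('pics/w19_p.npy');P=v[:3];Q=R.from_quat(v[3:])
for n,uv,z in(('bar',[(339,207),(391,207),(389,408),(336,408)],.0985),('lid',[(206,151),(520,154),(506,394),(207,391)],.0725)):
    p=wray(np.array((230,150))+np.array(uv)/3.75,P,Q,z);e=[np.linalg.norm(p[i]-p[(i+1)%4])*1e3 for i in range(4)]
    print(n,p.mean(0).round(4),np.round(e,1),[np.degrees(np.arctan2(*(p[i]-p[(i+1)%4])[[1,0]])).round(1) for i in range(4)])
    c=p.mean(0)
    go([c[0],c[1],.077],64.5)
E
```

```text
bar [0.6205 0.2511 0.0985] [10.5 43.2 11.2 43.2] [np.float64(-115.0), np.float64(155.1), np.float64(65.0), np.float64(-25.7)]
at [0.6162 0.2458 0.2101] shift [133.1  -1.6   6.9] turn [ 0.007 -0.002  0.   ] dist 133.0 deg 0.4
lid [0.6202 0.251  0.0725] [68.5 55.6 68.6 55.6] [np.float64(-115.6), np.float64(153.9), np.float64(64.4), np.float64(-26.3)]
at [0.6162 0.2458 0.2101] shift [133.1  -1.3   6.6] turn [ 0.007 -0.002  0.   ] dist 133.0 deg 0.4
```

arm_command(targets=[[130,25,-1.4,6.7,0.007,0,0],[150,60,-1.4,6.7,0.007,0,0],[150,95,-1.4,6.7,0.007,0,0],[150,118,-1.4,6.7,0.007,0,0],[150,130,-1.4,6.7,0.007,-0.002,0],[150,133,-1.4,6.7,0.007,-0.002,0],[255,133,-1.4,6.7,0.007,-0.002,0],[255,133,-1.4,6.7,0.007,-0.002,0],[255,133,-1.4,6.7,0.007,-0.002,0],[255,133,-1.4,6.7,0.007,-0.002,0]])

```text
time: 27.55
ee_pos: [0.6206, 0.2529, 0.0781]
eef_rot: [-0.378, 0.597, 0.378, 0.598]
ft_force: [-0.9, -3.1, -1.4]
width: 0.0119
```

arm_command(targets=[[255,0,0,0,0,0,0],[255,0,0,0,0,0,0],[255,0,0,0,0,0,0],[255,-4,0,0,0,0,0],[255,-10,0,0,0,0,0],[255,-20,0,0,0,0,0],[255,-45,0,0,0,0,0],[255,-75,0,0,0,0,0],[255,-105,0,0,0,0,0],[255,-132,0,0,0,0,0]])

```text
time: 28.55
ee_pos: [0.6202, 0.2528, 0.2115]
eef_rot: [-0.378, 0.597, 0.378, 0.598]
ft_force: [-0.5, 1.4, -2.8]
width: 0.0116
```

```bash
python3 look.py w20; python3 tgt.py -.0777 .033 .215
```

```text
28.55 [0.6202 0.2528 0.2115] vel 0.502 w 0.0116 F [-0.5  1.4 -2.8]
world [ 0.4653 -0.2456]
at [0.6219 0.2533 0.2166] shift [  -1.5  -72.3 -517.9] turn [0.969 0.008 0.001] dist 523.0 deg 55.5
```

View pics/w20.png

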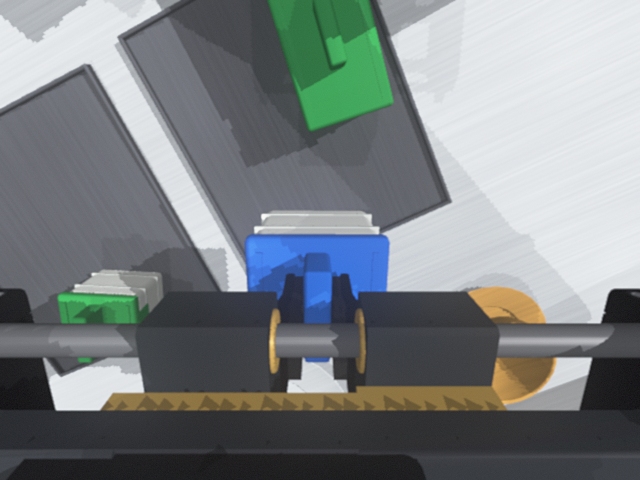

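arm_command(targets=[[255,0,-2,-12,0.03,0,0],[255,0,-6,-42,0.08,0,0],[255,0,-11,-77,0.14,0,0],[255,0,-16,-112,0.21,0,0],[255,0,-21,-147,0.28,0,0],[255,0,-25,-182,0.35,0,0],[255,0,-30,-217,0.42,0,0],[255,0,-35,-252,0.49,0,0],[255,0,-40,-287,0.56,0,0],[255,0,-45,-322,0.63,0,0]])

```text
time: 29.6
ee_pos: [0.5213, -0.0597, 0.2083]
eef_rot: [-0.172, 0.686, 0.173, 0.686]
ft_force: [1.4, -0.9, -1.7]
width: 0.0117
```

```bash
python3 tgt.py -.0777 .033 .215
```

```text
world [ 0.4653 -0.2456]
at [ 0.5213 -0.0597  0.2083] shift [  -6.8 -137.3 -137.3] turn [ 0.334 -0.    -0.001] dist 194.0 deg 19.1
```

arm_command(targets=[[255,-4,-25,-25,0.06,0,0],[255,-4,-50,-50,0.12,0,0],[255,-5,-75,-75,0.18,0,0],[255,-5,-100,-100,0.25,0,0],[255,-5,-122,-122,0.3,0,0],[255,-5,-137,-137,0.334,0,0],[255,-5,-137,-137,0.334,0,0],[255,-5,-137,-137,0.334,0,0],[255,-5,-137,-137,0.334,0,0],[255,-5,-137,-137,0.334,0,0]])

```text
time: 30.6
ee_pos: [0.4683, -0.2421, 0.2137]
eef_rot: [-0.058, 0.705, 0.059, 0.705]
ft_force: [0.7, 1.0, -3.1]
width: 0.0115
```

```bash
python3 look.py w21; python3 tgt.py -.0777 .033 .084
```

```text
30.6 [ 0.4683 -0.2421  0.2137] vel 0.003 w 0.0115 F [ 0.7  1.  -3.1]
world [ 0.4653 -0.2456]
at [ 0.4683 -0.2423  0.2138] shift [129.8  -2.8  -3.6] turn [ 0.007  0.001 -0.001] dist 130.0 deg 0.4
```

View pics/w21.png

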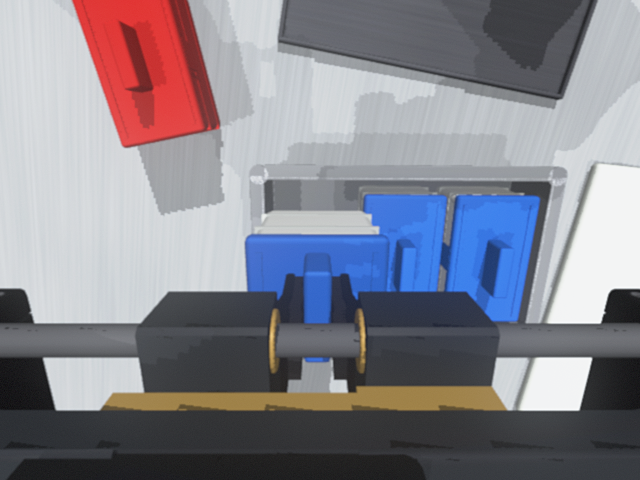

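```bash
python3 - <<'E'
from h import *
v=np.load('pics/w18_p.npy');P=v[:3];Q=R.from_quat(v[3:])
a=np.radians(9.1);Rp=np.array([[np.cos(a),-np.sin(a)],[np.sin(a),np.cos(a)]])
def pf(uv,z,C=np.array([.5472,-.2659])): return (wray(uv,P,Q,z)[:,:2]-C)@Rp*1e3
print(pf([(275,187),(357,186),(358,256),(277,257),(372,106),(367,249)],.072).round(1))
print(pf([(264,90),(272,259)],.067).round(1))
E
```

```text
[[-112.2   -5.4]
 [ -45.9   -4.8]
 [ -43.3  -65. ]
 [-112.6  -65.7]
 [ -36.3   56.3]
 [ -35.9  -58.7]]
[[-118.6   68.2]
 [-117.6  -69.4]]
```

arm_command(targets=[[255,10,-2,-3.6,0.007,0,0],[255,30,-2,-3.6,0.007,0,0],[255,50,-2,-3.6,0.007,0,0],[255,70,-2,-3.6,0.007,0,0],[255,90,-2,-3.6,0.007,0,0],[255,106,-2,-3.6,0.007,0,0],[255,118,-2,-3.6,0.007,0,0],[255,127,-2,-3.6,0.007,0,0],[255,130,-2,-3.6,0.007,0,0],[255,130,-2,-3.6,0.007,0,0]])

```text
time: 31.65
ee_pos: [0.4647, -0.2458, 0.0838]
eef_rot: [-0.055, 0.705, 0.056, 0.705]
ft_force: [-0.3, 0.5, -1.9]
width: 0.0113
```

```bash
python3 look.py w22; python3 tgt.py -.0777 .033 .077
```

```text
31.65 [ 0.4647 -0.2458  0.0838] vel 0.012 w 0.0113 F [-0.3  0.5 -1.9]
world [ 0.4653 -0.2456]
at [ 0.4649 -0.2459  0.0842] shift [7.2 0.3 0.3] turn [-0.002  0.001 -0.   ] dist 7.0 deg 0.1
```

View pics/w22.png

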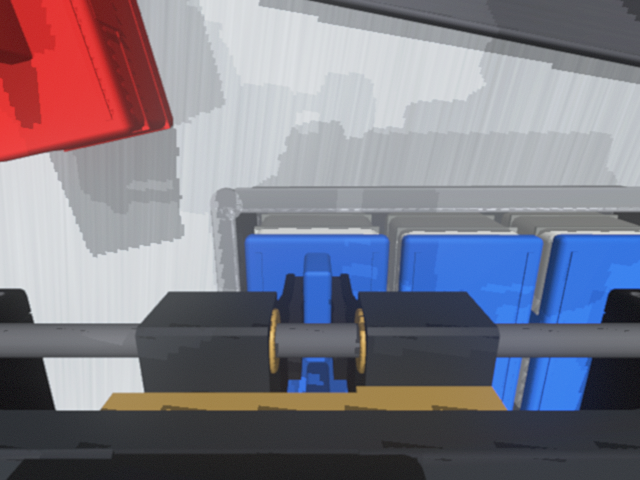

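The last short is inside the rim with clear gaps on both sides, and the force shows only its own weight. I'll lower it to contact.

arm_command(targets=[[255,2,0,0,0,0,0],[255,4,0,0,0,0,0],[255,5.5,0,0,0,0,0],[255,6.5,0,0,0,0,0],[255,7,0,0,0,0,0],[255,7.5,0,0,0,0,0],[255,8,0,0,0,0,0],[255,8,0,0,0,0,0]])

```text
time: 32.5
ee_pos: [0.4648, -0.2459, 0.0768]
eef_rot: [-0.055, 0.705, 0.056, 0.705]
ft_force: [-5.3, 2.5, 10.4]
width: 0.0115
```

arm_command(targets=[[130,0,0,0,0,0,0],[130,0,0,0,0,0,0],[130,0,0,0,0,0,0],[130,0,0,0,0,0,0],[130,-10,0,0,0,0,0],[130,-30,0,0,0,0,0],[130,-60,0,0,0,0,0],[130,-90,0,0,0,0,0],[130,-115,0,0,0,0,0],[130,-140,0,0,0,0,0]])

```text
time: 33.5
ee_pos: [0.4646, -0.246, 0.2178]
eef_rot: [-0.055, 0.704, 0.055, 0.706]
ft_force: [-0.1, -1.2, -0.7]
width: 0.0428
```

```bash
python3 look.py w23; python3 -c "
from h import *
go([.40,.10,.25],30)"
```

```text
33.5 [ 0.4646 -0.246   0.2178] vel 0.512 w 0.0428 F [-0.1 -1.2 -0.7]
at [ 0.466  -0.247   0.2216] shift [-29.1 353.  -11.1] turn [-0.367  0.006  0.003] dist 354.0 deg 21.1
```

View pics/w23.png

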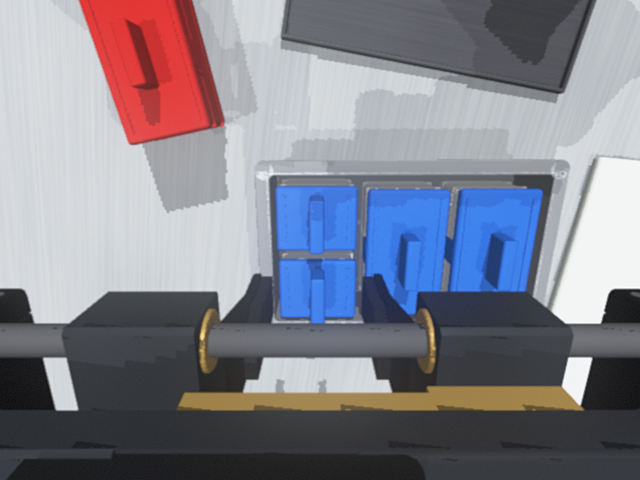

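All four are in. I'll back off and check from the fixed cameras.

arm_command(targets=[[130,-25,20,0,-0.03,0,0],[130,-29,60,-2,-0.07,0,0],[130,-29,105,-3,-0.12,0,0],[130,-29,150,-5,-0.17,0,0],[130,-29,195,-6,-0.22,0,0],[130,-29,240,-8,-0.27,0,0],[130,-29,285,-9,-0.32,0,0],[130,-29,330,-11,-0.367,0,0],[130,-29,353,-11,-0.367,0,0],[130,-29,353,-11,-0.367,0,0]])

```text
time: 34.55
ee_pos: [0.3979, 0.104, 0.2454]
eef_rot: [-0.185, 0.682, 0.185, 0.683]
ft_force: [-0.4, -0.5, -0.0]
width: 0.0428
```

```bash
python3 -c "
from h import *
import cv2
for n in('top','side'): cv2.imwrite('pics/%s_f.png'%n,camera(n)[:,:,::-1])"
python3 crop.py side_f 270 450 340 540 sf; python3 crop.py top_f 120 300 160 570 tf
```

```text
3.3333333333333335
1.951219512195122
```

View pics/sf.png

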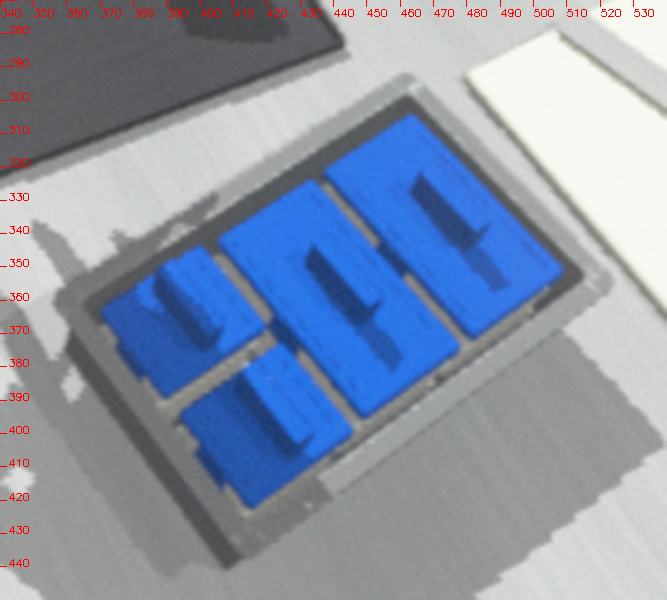

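View pics/tf.png

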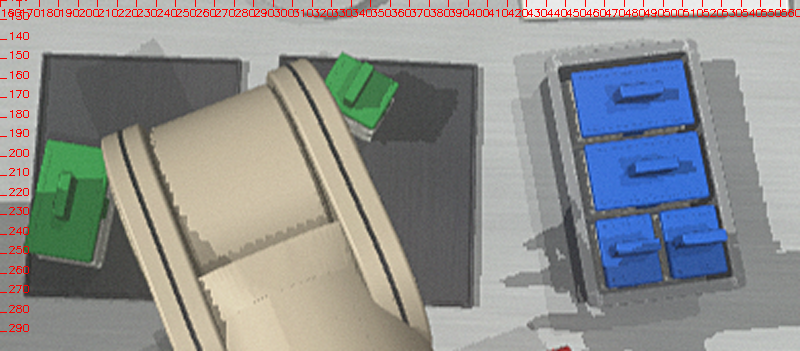

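```bash
python3 -c "
from bench import *
s=read_state();print(s['time'],abs(s['joint_vel']).max(),s['ft_force'])
close_job()"
```

```text
34.65 0.02717680541825079 [ 0.4624777  -0.13895228 -0.17239786]
the job is handed in; nothing more can be done
```

All four blue-lidded boxes are in the pan and the job is handed in, at 34.65 s of the 128 s allowed. The two long boxes stand crosswise in the far and middle columns, with the two short ones end to end in the near column. I pinched each by its bar, lowered it until the wrist force showed it touching the floor (about 5–10 N), and then released it.

**Last checks:** the side, top and wrist pictures show all four lids level just above the rim, with gaps between the boxes and to the walls. Both green-lidded boxes look unmoved; I compared the long one's grip position with the first picture (about column 193 both times) and judged the short one by eye. The gripper was empty, clear of everything and showing about 0 N.

No check failed. The fixed cameras and the wrist camera differed by a few millimetres, so I used the wrist camera's pan measurement, which came out at 240.8 x 138.0 mm against the stated 241 x 138 mm.

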